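# Dip the batch tank with the gauge rod

## Robot

A 7-joint arm with a two-finger parallel gripper is mounted at the origin on a cart in front of the work surface, level with it; the furniture and walls round the work are solid. World frame = base frame: x ahead of the robot, y to its left, z up, the work surface at z = 0. Lengths are in m, angles in rad, forces in N, time in s.
With the tool pointing down it reaches from about 0.4 to 0.75 m from the base axis. Payload 19.5 kg.
Tool frame: the origin (TCP) lies midway between the tips of the shut fingers; the grasp point (between the pads) lies 19 mm behind it (env.hold_point_z is the x of the grasp point in the tool frame, in m); x points along the fingers, z is the direction in which the jaws open and shut, and the axes are right-handed (so a half turn about x gives the same grasp; the last joint's range is limited). The gripper opens to 85 mm and grips with 20 to 120 N. Pads are 22 mm wide; open, the fingers measure 114 mm over their backs; the gripper's body (76 mm by 85 mm) begins 54 mm behind the grasp point. The pads swing forward as they close: fully open they stand 13 mm farther back than shut.
Start: joints at [1.103, 0.707, -0.028, 1.485, 0.022, 0.951, -0.075], TCP at [0.237, -0.524, 0.231] pointing down, gripper open.
Joint ranges: [-2.71, 2.71], [-0.32, 2.16], [-1.57, 1.52], [0, 2.45], [-1.46, 4.6], [0, 2.02], [-2.83, 2.83]. Speed limits (rad/s): [1.89, 1.89, 2.57, 2.57, 3.01, 3.01, 3.01].

## Interface

Orientations are given as [roll, pitch, yaw] about the fixed x, y, z axes, in that order (R = Rz(yaw) Ry(pitch) Rx(roll)).
In Python, from workcell import env, optics gives the robot as it stands.
- The arm moves only by the tool servo_tool, never from a script. Its argument "moves" is a list of rows, each a list of 3 entries, a list of its own where there are three numbers: the shift along the tool's x, y, z in m, then the turn about the tool's x in rad, then the finger opening in m, from 0 to 0.0854. A call has 1 to 10 rows; each row is the pose to reach, as a shift and turn from the pose commanded when the call began, along the tool's axes at that moment; what a row does not reach only later rows make up. A row lasts 1/10 s, in which the tool goes at most 50 mm and 8.59 degrees, less where a joint would pass 70% of its speed; a pose out of reach is approached as far as the arm can. A call with a gripper value outside its range is refused whole. The fingers move at their own pace and stop on an object; "force" is the grip in N (left out, the last holds). Time passes only in rows, so rows that repeat a pose let the fingers close. It gives the time, the measured TCP pose, the force and the opening at its end, in the units of the state.
- env.state(): the state, without advancing time (a new reading comes with each control period).
- optics.read_camera(name): name is "scene" or "top"; returns a dict with "color" (384x512x3 uint8, red, green, blue), "vertical_fov" (degrees; the focal length in pixels is half the picture's height over the tangent of half this angle, whatever the lens; pixels are square), "cx", "cy" (the principal point, pixels), "xyz" and "orientation" of the camera in the world. Camera axes: x right, y up, looking along -z (the intrinsics and any distortion apply to the point x, -y, -z); pixel columns grow to the right and rows downward; lengths in m; the calibration is good to about 2 mm. A picture is of the moment at which its call begins. There is no depth.
- env.hand_in(): hands the job in, once; it reports no verdict.
The state is a dict: "t": time; "q": joint angles; "qd": joint speeds; "effort": joint torques, N m; "tool_pos": TCP position; "tool_rot": TCP orientation; "ft_force": force on the tool from outside, world axes, zero at the start; "ft_torque": the same for the moment, N m; "gripper_width": opening from 0.0 (shut) to 1.0 (fully open).
Only numpy, scipy, OpenCV 4.12 (cv2) and the standard library are available. Lean on these libraries where they do the work, as an engineer would, in place of code of your own. Each camera call takes 0.05 s, during which the arm holds its last target.

## Task

Take a dip reading of the batch tank: first turn the valve lever between tank and standpipe half open (45 degrees) and leave it there, then take the gauge rod by its handle from its sloping rest and lower it gently down the standpipe until its collar sits on the rim. Draw it straight out again and present it for reading: finish while still holding the rod, level and still, more than 25 cm above the counter, clear of everything but the gripper. Leave the loose things on the counter where they are.

Things in the scene. Friction and masses are not known exactly. Their poses are not given: they have to be found in the camera images.
- valve_lever (a joint): turn of the valve's lever in rad about the vertical: 0 = shut (lever square to the connecting pipe, along the tank piece's -x, on the robot side), 0.785 = half open (45 degrees), 1.571 = fully open (lever along the pipe, pointing to the standpipe). Grows anticlockwise seen from above; stays where it is left, about 2 N at the sleeve moves it
- lever_pivot (a point): point on the lever's vertical hinge axis, level with the middle of the lever sleeve, 108 mm above the counter
- lever_grip (a point): centre of the black sleeve of the lever (58 mm long, 14 mm wide, 18 mm high), 68 mm from the pivot and 108 mm above the counter; moves with the lever
- pipe_mouth (a point): centre of the open mouth of the upright standpipe (the guide tube), at the level of its flat rim, 150 mm above the counter; z up. Rim 38 mm across outside; the mouth is flared, 26 mm across at the rim, narrowing within 18 mm to a 16 mm bore more than 130 mm deep. Fixed to the counter with tank and valve
- rod_rest: fixed steel rest holding the gauge rod at 45 degrees in two open-topped forks; origin under the middle of its base, 150 (x) by 70 (y) mm. The rod lies in its x-z plane, tip low towards the rest's -x, handle high towards its +x; the rod's collar leans on the upper fork; the rod lifts straight up out of the forks
- rod_collar (a point): centre of the underside of the rod's collar (disc 34 mm across, 6 mm thick), 120 mm from the tip; this face comes to rest on the standpipe's rim
- rod_handle (a point): centre of the rod's black handle, 169 mm from the tip, 165 mm above the counter at the start: 70 mm long along the rod (z), 22 mm (x) by 14 mm (y). Grip it across the 14 mm. Beyond the rest two fixed cleaner bottles, about 0.25 m high, stand at x = 0.65, y = -0.3 and -0.4
- label_roll: roll of blank white paper labels lying flat, 82 mm across, 38 mm high; origin at the centre of its underside; loose, leave it alone
- thermometer: slim probe thermometer lying on the counter, white head and thin bare probe, 183 mm long (NOT the gauge rod); origin at the centre of its underside; loose, leave it alone
- marker: felt pen with blue cap lying on the counter, 135 mm long, 17 mm thick (NOT the gauge rod); origin at the centre of its underside; loose, leave it alone
- gauge_rod: the gauge rod; origin at its tip, z axis (the same at all points of the rod) along the rod from tip to handle, y across the narrow width of the handle (level at the start). Round steel 10 mm thick with a tapered tip and engraved rings, 204 mm long overall, 0.07 to 0.14 kg, centre of mass about 85 mm from the tip
- tank: steel tank, connecting pipe, valve and standpipe, one fixed piece; origin on the counter under the centre of the standpipe. The pipe runs from there along +y: valve axis 115 mm away, centre of the round tank (radius 83 mm, 168 mm high with its lid knob; side grips out to 104 mm) 270 mm away

How it is judged:
By the outcome, as a careful person would: the job done as asked, in the order asked, and still so for the second after the job is handed in, while the arm keeps its last pose, push and grip.
It also fails if it takes over 70 s, if anything falls off the work surface, if the arm or the gripper's body presses on something with over 40 N, if the wrist force passes 120 N, or if a joint passes its speed limit or range.

## Working session

There is one attempt and no reset: what is moved stays moved. The work goes in short steps, Python scripts to look and compute and a tool call to move; the robot and the scene stay as the last step left them, time stands still between calls to the robot, and variables do not carry over. Pictures are saved under pics/ and viewed, and the job is handed in when it is done.

Besides the shell and the picture viewer there is one more tool, called after "Call:" as name([rows], argument=value, ...), one row to a line, values as JSON. servo_tool: Moves the arm, as the interface text tells. Its arguments: {"type":"object","properties":{"moves":{"type":"array","items":{"type":"array"}},"force":{"type":"number"}},"required":["moves"]}

```bash
ls -la; mkdir -p pics; python3 - <<'E'
from workcell import env, optics
import cv2
print(env.state()); print(env.hold_point_z)
for n in("scene","top"):
    d=optics.read_camera(n); cv2.imwrite(f"pics/{n}0.png",d["color"][:,:,::-1])
    print({k:v for k,v in d.items() if k!="color"})
E
```

```text
total 12
drwxr-xr-x  3 agent agent 4096 Dec  7 16:11 .
drwxr-xr-x 23 root  root  4096 Dec  7 16:11 ..
drwxr-xr-x  2 agent agent 4096 Dec  7 16:11 pics
{'t': 0.0, 'q': array([ 1.10329522,  0.70712779, -0.02763434,  1.48501668,  0.02199184,
        0.95088733, -0.07550998]), 'qd': array([ 2.08494858e-05, -3.85400589e-05, -4.48091798e-04, -5.93566711e-04,
       -7.15247622e-04,  1.94545568e-04, -6.39042014e-04]), 'effort': array([ 1.25903945e-03, -8.83215952e+01,  1.23482142e+00, -2.36165982e+01,
        1.68256840e-02,  6.60772886e-03, -1.98734887e-05]), 'tool_pos': array([ 0.2373996 , -0.52340488,  0.2308089 ]), 'tool_rot': array([-3.12465476,  1.56965914,  2.01353421]), 'ft_force': array([-0.16712355, -0.86815539,  1.01973855]), 'ft_torque': array([ 0.03419638,  0.01538629, -0.02375984]), 'gripper_width': 1.0003652464040427}
-0.0187
{'vertical_fov': 55.1611331720356, 'cx': 254.48068602663577, 'cy': 198.33408825565903, 'xyz': array([-0.06415309, -0.74631349,  0.5208726 ]), 'orientation': array([ 1.08426136,  0.00337928, -0.81968389])}
{'vertical_fov': 48.37712887475198, 'cx': 259.0482732555025, 'cy': 195.919434583885, 'xyz': array([ 0.27114912, -0.24652661,  1.14588643]), 'orientation': array([ 0.20176751, -0.00321129, -1.53556828])}
```

View pics/scene0.png

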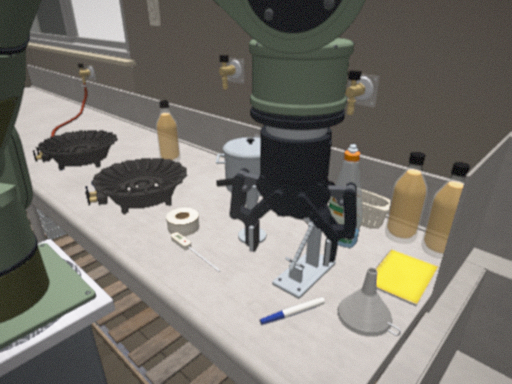

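View pics/top0.png

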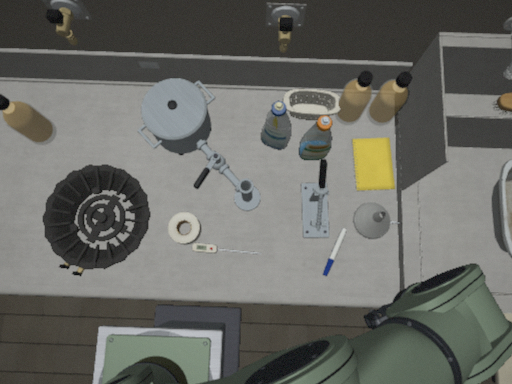

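```bash
cat > h.py <<'E'
import numpy as np, cv2
from scipy.spatial.transform import Rotation as R
from workcell import env, optics
class Cam:
    def __init__(s,n):
        d=optics.read_camera(n); s.img=d["color"]; h=s.img.shape[0]
        s.f=h/2/np.tan(np.radians(d["vertical_fov"])/2); s.c=np.array([d["cx"],d["cy"]]); s.p=d["xyz"]; s.R=R.from_euler('xyz',d["orientation"]).as_matrix(); s.d=d
    def proj(s,P):
        v=(np.atleast_2d(P)-s.p)@s.R; return s.c+s.f*np.c_[v[:,0]/-v[:,2],-v[:,1]/-v[:,2]]
    def ray(s,uv):
        u=(np.array(uv)-s.c)/s.f; return s.R@np.array([u[0],-u[1],-1])
    def atz(s,uv,z):
        r=s.ray(uv); return s.p+r*(z-s.p[2])/r[2]
    def save(s,fn,x0=0,y0=0,w=512,h=384,k=1):
        im=s.img[y0:y0+h,x0:x0+w,::-1]; cv2.imwrite("pics/"+fn,cv2.resize(im,None,fx=k,fy=k,interpolation=cv2.INTER_CUBIC))
E
python3 - <<'E'
from h import *
c=Cam("top"); c.save("topA.png",130,70,160,150,5-.0); 
c.save("topB.png",260,90,150,120,5)
s=Cam("scene"); s.save("sceneA.png",160,120,190,150,4)
print(c.d.keys())
for P in ([0.65,-.3,0],[.65,-.4,0],[.65,-.3,.25],[.65,-.4,.25]): print(c.proj(P),s.proj(P))
print(c.atz([246,188],.15), c.atz([218,161],.108),c.atz([323,172],.165))
E
```

```text
dict_keys(['color', 'vertical_fov', 'cx', 'cy', 'xyz', 'orientation'])
[[281.5572278 146.1916555]] [[315.96257037 226.05890736]]
[[317.22380021 147.42959297]] [[349.44044923 240.64459708]]
[[287.69958452 110.95535981]] [[323.9854994  135.06542982]]
[[332.53498809 112.49697553]] [[362.98442376 144.88743614]]
[ 0.4930108  -0.21074319  0.15      ] [ 0.56947842 -0.13585349  0.108     ] [ 0.53505792 -0.39207507  0.165     ]
```

View pics/topA.png

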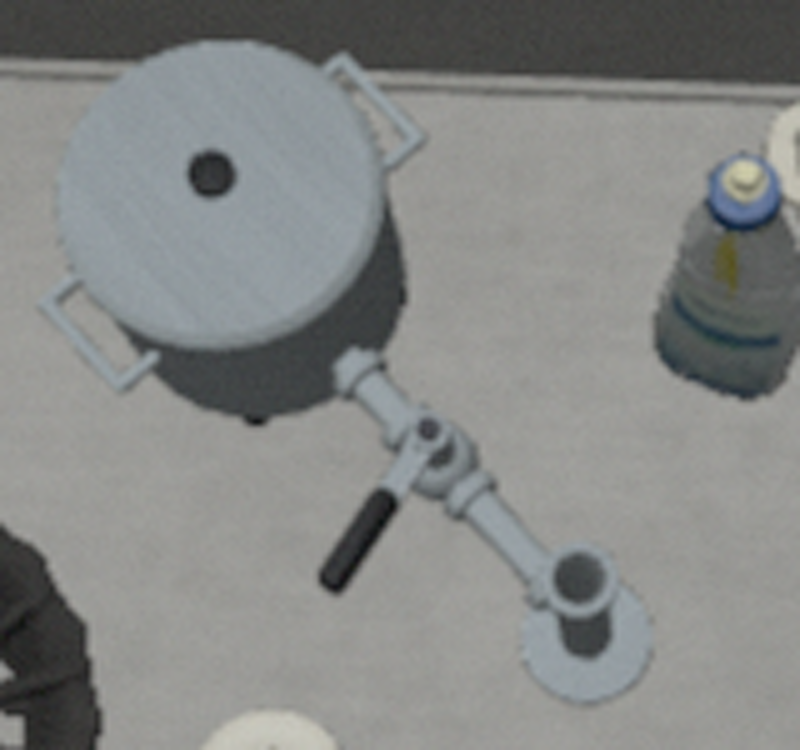

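View pics/topB.png

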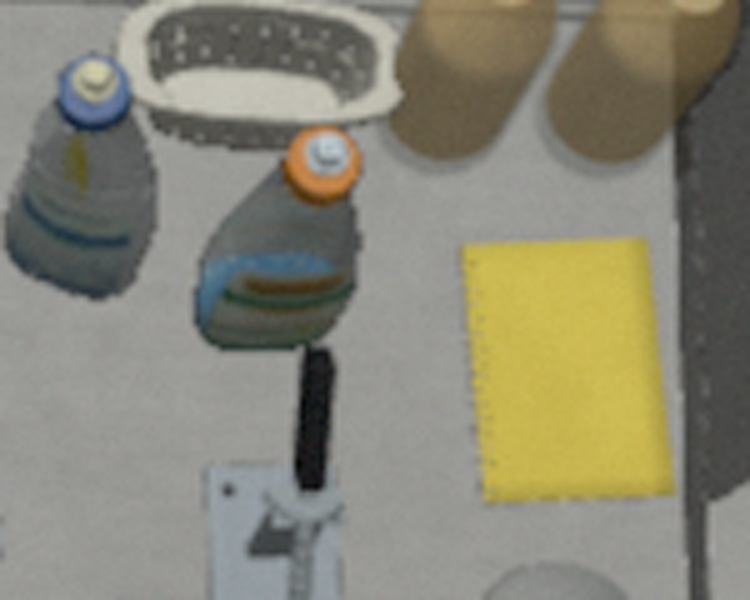

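View pics/sceneA.png

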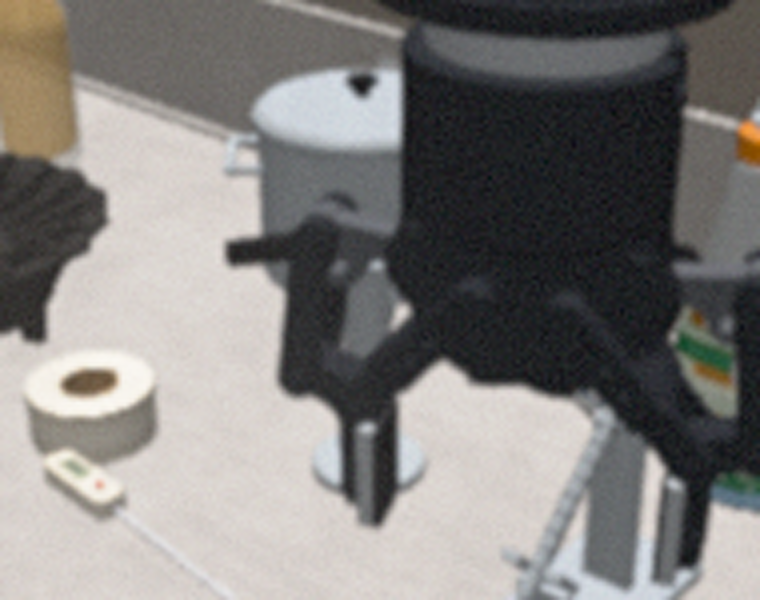

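```bash
python3 - <<'E'
from h import *
c=Cam("top"); s=Cam("scene")
px=lambda x,y,x0,y0,k=5: np.array([(x+.5)/k-.5+x0,(y+.5)/k-.5+y0])
m=c.atz(px(580,575,130,70),.15); pv=c.atz(px(429,428,130,70),.122); kn=c.atz(px(212,172,130,70),.166)
print(m,pv,kn, np.linalg.norm((m-pv)[:2]),np.linalg.norm((m-kn)[:2]))
e1=c.atz(px(388,497,130,70),.112);e2=c.atz(px(333,583,130,70),.112);print(e1,e2,np.linalg.norm(e1-e2))
fl=c.atz(px(587,640,130,70),.004);print("flange",fl)
print("scene flange", s.atz(px(369,463,160,120,4),.004))
# roll in both
r=c.atz([184,226.5],.038); print('roll',r, s.atz(px(90,380,160,120,4),.038))
for z in(.25,): print(c.atz(px(322,152,260,90),.25),c.atz(px(745,178,130,70),.25))
print('base corners',c.atz(px(208,463,260,90),.004),)
h1=c.atz(px(318,352,260,90),.165+.025);h2=c.atz(px(312,487,260,90),.165-.025);print(h1,h2)
E
```

```text
[ 0.50129805 -0.20944333  0.15      ] [ 0.58020808 -0.13005448  0.122     ] [ 0.69326822 -0.02175877  0.166     ] 0.11193472132903459 0.2684735379459278
[ 0.54661861 -0.11043599  0.112     ] [ 0.50160801 -0.08581731  0.112     ] 0.051303345184367945
flange [ 0.49886052 -0.2093271   0.004     ]
scene flange [ 0.49815721 -0.20990177  0.004     ]
roll [ 0.4094477  -0.04952095  0.038     ] [ 0.40858616 -0.04572611  0.038     ]
[ 0.63157785 -0.38105796  0.25      ] [ 0.66295046 -0.27935687  0.25      ]
base corners [ 0.54728549 -0.35627036  0.004     ]
[ 0.55715261 -0.38867918  0.19      ] [ 0.50430074 -0.39356757  0.14      ]
```

```bash
cat >> h.py <<'E'
def tool():
    st=env.state(); return np.array(st["tool_pos"]),R.from_euler('xyz',st["tool_rot"]).as_matrix(),st
def delta(P,jaw=None,at='tcp'):
    """shift in tool axes to get TCP to P; turn about tool x so that tool z lies along jaw (world heading rad, mod pi)"""
    p,M,st=tool(); d=M.T@(np.array(P)-p); t=None
    if jaw is not None:
        a=M.T@np.array([np.cos(jaw),np.sin(jaw),0]); t=np.arctan2(-a[1],a[2]); t=(t+np.pi/2)%np.pi-np.pi/2
    return d.round(4),t
E
python3 - <<'E'
from h import *
p,M,st=tool(); print(M.round(3)); print(delta([.524,-.098,.2],np.radians(62)))
print(delta([.237,-.524,.34]),delta([.40,-.098,.34]))
E
```

```text
[[-0.     0.911  0.413]
 [ 0.     0.413 -0.911]
 [-1.    -0.    -0.   ]]
(array([ 0.0312,  0.4367, -0.2692]), np.float64(0.9144973860860377))
(array([-0.1089, -0.0006,  0.0002]), None) (array([-0.1087,  0.3238, -0.3205]), None)
```

```bash
python3 - <<'E'
from h import *
print(delta([.40,.12,.35],np.radians(62)))
E
```

```text
(array([-0.1187,  0.4139, -0.519 ]), np.float64(0.9144973860860377))
```

Call:
servo_tool([
  [[-0.03,0,0],0,0.085],
  [[-0.06,0,0],0,0.085],
  [[-0.09,0.01,-0.01],0,0.06],
  [[-0.11,0.03,-0.03],0,0.045],
  [[-0.12,0.06,-0.06],0,0.045],
  [[-0.12,0.09,-0.09],0.1,0.045],
  [[-0.12,0.12,-0.13],0.2,0.045],
  [[-0.12,0.15,-0.17],0.3,0.045],
  [[-0.12,0.18,-0.21],0.4,0.045],
  [[-0.12,0.21,-0.25],0.5,0.045],
])

```text
t: 1.3
tool_pos: [0.3252, -0.2089, 0.3514]
tool_rot: [1.717, 1.57, 0.071]
ft_force: [1.5, 1.5, -1.0]
gripper_width: 0.525
```

```bash
python3 - <<'E'
from h import *
print(delta([.40,.12,.35],np.radians(62)))
E
```

```text
(array([ 0.0015,  0.05  , -0.3336]), np.float64(0.41363821884401064))
```

Call:
servo_tool([
  [[0,0.01,-0.03],0.1,0.045],
  [[0,0.01,-0.06],0.2,0.045],
  [[0,0.02,-0.1],0.3,0.045],
  [[0,0.03,-0.14],0.41,0.045],
  [[0,0.03,-0.18],0.41,0.045],
  [[0,0.04,-0.22],0.41,0.045],
  [[0,0.04,-0.26],0.41,0.045],
  [[0,0.05,-0.3],0.41,0.045],
  [[0,0.05,-0.32],0.41,0.045],
  [[0,0.05,-0.33],0.41,0.045],
])

```text
t: 2.3
tool_pos: [0.3984, 0.1164, 0.3511]
tool_rot: [-1.592, 1.57, 2.642]
ft_force: [-0.2, -1.1, 0.4]
gripper_width: 0.526
```

```bash
python3 - <<'E'
from h import *
print(env.state()['tool_pos'])
c=Cam("top"); c.save("t1.png",170,130,100,80,8)
s=Cam("scene"); s.save("s1.png",200,130,180,140,4)
s.save("s1f.png")
np.save("/tmp/s.npy",s.img)
E
```

```text
[0.39835279 0.11639434 0.35114551]
```

View pics/s1f.png

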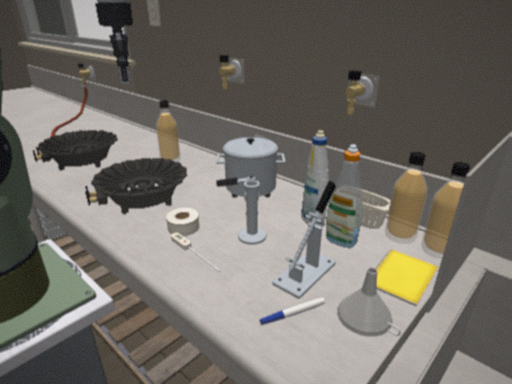

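View pics/s1.png

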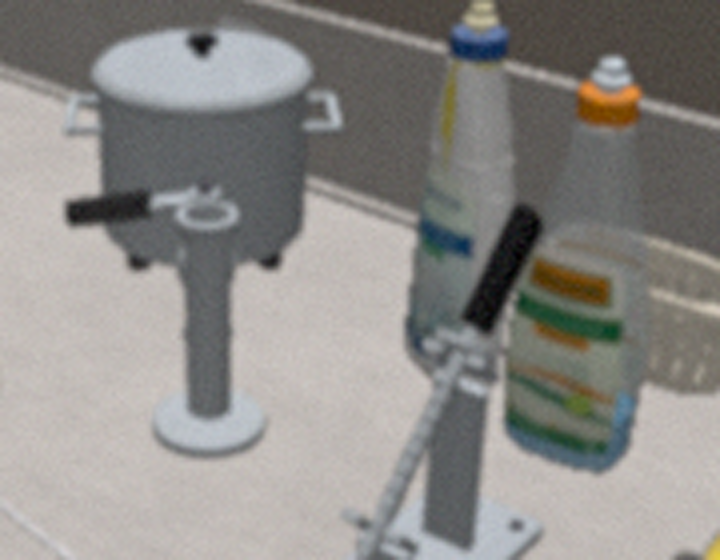

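View pics/t1.png

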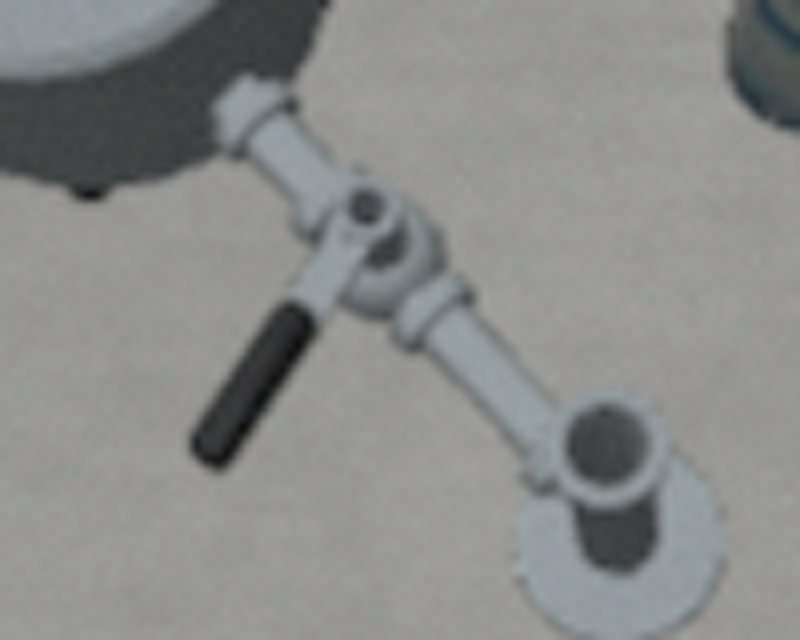

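```bash
cat >> h.py <<'E'
px=lambda x,y,x0,y0,k: np.array([(x+.5)/k-.5+x0,(y+.5)/k-.5+y0])
def tri(c,s,a,b):
    A=[];y=[]
    for cam,uv in((c,a),(s,b)):
        r=cam.ray(uv); r/=np.linalg.norm(r); Q=np.eye(3)-np.outer(r,r); A.append(Q); y.append(Q@cam.p)
    A=np.vstack(A);y=np.hstack(y); P=np.linalg.lstsq(A,y,rcond=None)[0]; return P.round(4),np.linalg.norm(A@P-y).round(4)
E
python3 - <<'E'
from h import *
c=Cam("top"); s=Cam("scene")
T=lambda x,y: px(x,y,170,130,8); S=lambda x,y: px(x,y,200,130,4); B=lambda x,y:px(x,y,260,90,5)
for n,a,b in (("mouth",T(607,445),S(207,214)),("sleeve",T(254,384),S(109,208)),("flange",T(620,540),S(210,420)),("handle",B(315,419),S(503,268)),("hTop",B(319,352),S(526,213)),("hbot",B(312,487),S(480,322)),
  ("knob",px(212,172,130,70,5),S(203,43)),("bot1cap",px(743,185,130,70,5),S(479,40)),("bot2cap",B(322,160),S(609,100))): print(n,tri(c,s,a,b))
P=np.array([[.5,-.2093,.15],[.5817,-.128,.108],[.524,-.098,.108]])
print(c.proj(P),s.proj(P))
E
```

```text
mouth (array([ 0.4997, -0.2088,  0.1493]), np.float64(0.0006))
sleeve (array([ 0.5245, -0.0963,  0.1086]), np.float64(0.0007))
flange (array([ 0.5   , -0.2093,  0.0052]), np.float64(0.0003))
handle (array([ 0.5312, -0.3909,  0.1659]), np.float64(0.0003))
hTop (array([ 0.5565, -0.388 ,  0.1882]), np.float64(0.0025))
hbot (array([ 0.5043, -0.3942,  0.1457]), np.float64(0.0027))
knob (array([ 0.6948, -0.0202,  0.1611]), np.float64(0.001))
bot1cap (array([ 0.6675, -0.2784,  0.2298]), np.float64(0.0015))
bot2cap (array([ 0.6366, -0.3842,  0.2273]), np.float64(0.0005))
[[245.51752945 185.1267287 ]
 [215.15701049 156.23287125]
 [201.87480377 177.99433002]] [[251.81165562 182.85172846]
 [250.82327657 178.51206005]
 [227.38234595 182.05728676]]
```

```bash
python3 - <<'E'
from h import *
print(delta([.5235,-.096,.17],np.radians(60.5)), delta([.5235,-.096,.087]));print(tool()[1].round(3))
E
```

```text
(array([0.1815, 0.208 , 0.1277]), np.float64(0.03290799999708671)) (array([0.2645, 0.208 , 0.1277]), None)
[[ 0.     0.886 -0.464]
 [-0.    -0.464 -0.886]
 [-1.     0.     0.   ]]
```

Call:
servo_tool([
  [[0.02,0.03,0.02],0.01,0.045],
  [[0.04,0.06,0.04],0.02,0.045],
  [[0.06,0.09,0.055],0.033,0.045],
  [[0.08,0.12,0.075],0.033,0.045],
  [[0.1,0.15,0.095],0.033,0.045],
  [[0.12,0.18,0.11],0.033,0.045],
  [[0.135,0.2,0.122],0.033,0.045],
  [[0.15,0.208,0.128],0.033,0.045],
  [[0.17,0.208,0.128],0.033,0.045],
  [[0.18,0.208,0.128],0.033,0.045],
])

```text
t: 3.5
tool_pos: [0.5228, -0.0954, 0.1701]
tool_rot: [-1.212, 1.569, 2.986]
ft_force: [-0.6, -0.0, 0.1]
gripper_width: 0.523
```

```bash
python3 - <<'E'
from h import *
print(delta([.5235,-.096,.087],np.radians(60.5)));
s=Cam("scene"); s.save("s2.png",180,100,150,120,5)
E
```

```text
(array([0.0831, 0.001 , 0.0001]), np.float64(5.99000049530396e-05))
```

View pics/s2.png

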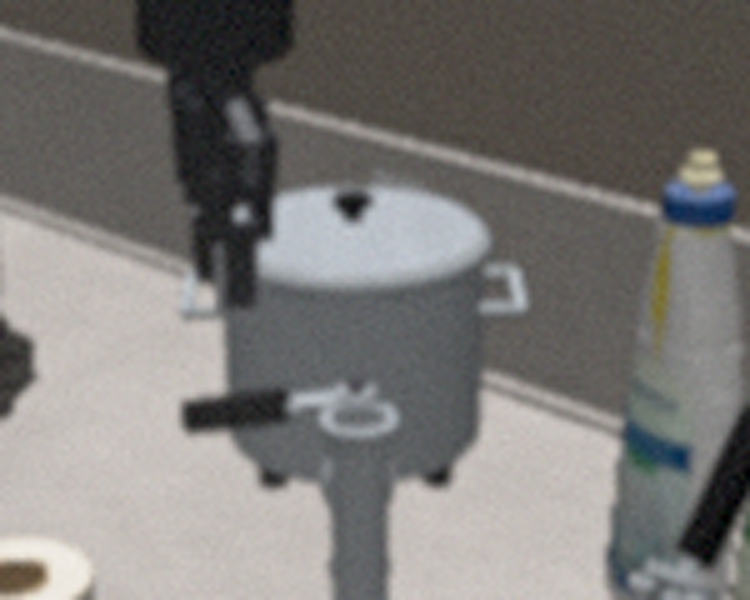

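Call:
servo_tool([
  [[0.015,0,0],0,0.045],
  [[0.03,0.001,0],0,0.045],
  [[0.045,0.001,0],0,0.045],
  [[0.06,0.001,0],0,0.045],
  [[0.075,0.001,0],0,0.045],
  [[0.083,0.001,0],0,0.045],
  [[0.083,0.001,0],0,0.02],
  [[0.083,0.001,0],0,0.013],
  [[0.083,0.001,0],0,0.013],
  [[0.083,0.001,0],0,0.013],
], force=20)

```text
t: 4.55
tool_pos: [0.5246, -0.0956, 0.089]
tool_rot: [1.743, 1.57, -0.342]
ft_force: [-2.5, -1.3, 5.7]
gripper_width: 0.163
```

```bash
python3 - <<'E'
from h import *
p,M,st=tool();print(p,st['ft_force'],st['gripper_width'])
pv=np.array([.5824,-.129]); r=.068
for a in np.radians(np.linspace(150.5,179.1,8)):
    print(np.degrees(a),delta([pv[0]+.068*np.cos(a),pv[1]+.068*np.sin(a),p[2]],a-np.pi/2))
E
```

```text
[ 0.52462833 -0.09558244  0.08896997] [-2.5361125  -1.29528122  5.7290068 ] 0.16269887325399
150.5 (array([-0.    , -0.0013,  0.0006]), np.float64(0.0006599278015193555))
154.5857142857143 (array([-0.    , -0.0011,  0.0055]), np.float64(-0.07064922789649142))
158.67142857142858 (array([-0.    , -0.0006,  0.0103]), np.float64(-0.14195838326793364))
162.75714285714287 (array([-0.    ,  0.0003,  0.0151]), np.float64(-0.21326753854043368))
166.84285714285713 (array([-0.    ,  0.0015,  0.0198]), np.float64(-0.2845766939436247))
170.92857142857142 (array([-0.    ,  0.003 ,  0.0244]), np.float64(-0.35588584970448967))
175.0142857142857 (array([-0.    ,  0.0048,  0.0289]), np.float64(-0.4271950060427461))
179.1 (array([0.    , 0.007 , 0.0332]), np.float64(-0.49850416316638935))
```

Call:
servo_tool([
  [[-0.001,0.0001,0.0025],-0.036,0.013],
  [[-0.001,0.0002,0.005],-0.071,0.013],
  [[-0.001,0.0007,0.01],-0.142,0.013],
  [[-0.001,0.0016,0.0145],-0.213,0.013],
  [[-0.001,0.0028,0.019],-0.285,0.013],
  [[-0.001,0.0043,0.0238],-0.356,0.013],
  [[-0.001,0.0061,0.0283],-0.427,0.013],
  [[-0.001,0.0083,0.0326],-0.499,0.013],
  [[-0.001,0.0083,0.0326],-0.499,0.013],
  [[-0.001,0.0083,0.0326],-0.499,0.013],
])

```text
t: 5.55
tool_pos: [0.5154, -0.128, 0.0892]
tool_rot: [-1.662, 1.57, 3.034]
ft_force: [-3.3, -2.7, -4.6]
gripper_width: 0.161
```

```bash
python3 - <<'E'
from h import *
p,M,st=tool();print(p,M.round(3),st['ft_force'],st['gripper_width'])
print(np.degrees(np.arctan2(p[1]+.129,p[0]-.5824)))
s=Cam("scene"); s.save("s3.png",180,100,150,120,5)
E
```

```text
[ 0.51543387 -0.12801156  0.08924357] [[-0.001  1.    -0.016]
 [ 0.    -0.016 -1.   ]
 [-1.    -0.001 -0.   ]] [-3.30123032 -2.74842695 -4.58475962] 0.16132475825412493
179.15435847990523
```

View pics/s3.png

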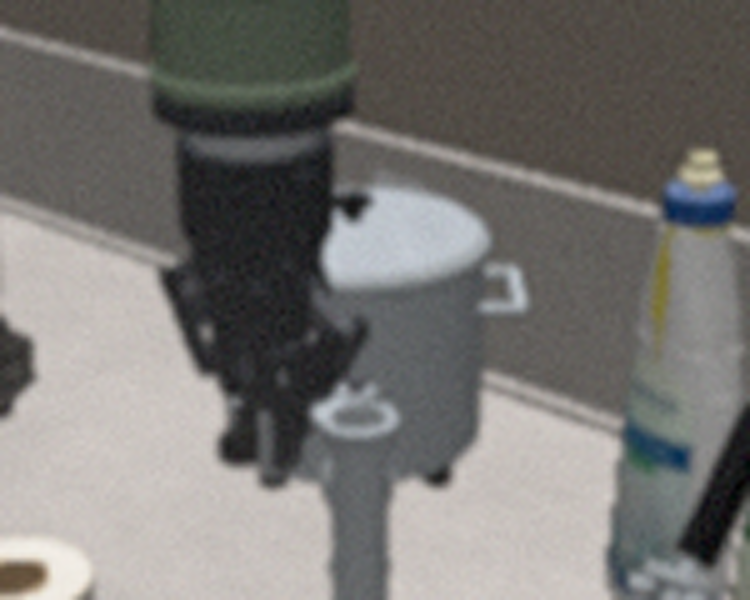

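Call:
servo_tool([
  [[0,0,0],0,0.03],
  [[0,0,0],0,0.03],
  [[-0.005,0,0],0,0.03],
  [[-0.03,0,0],0,0.03],
  [[-0.07,0,0],0,0.03],
  [[-0.12,0,0],0,0.03],
  [[-0.17,-0.02,-0.02],0,0.035],
  [[-0.21,-0.05,-0.06],0,0.04],
  [[-0.24,-0.09,-0.1],0,0.04],
  [[-0.25,-0.12,-0.13],0,0.04],
])

```text
t: 6.6
tool_pos: [0.4142, -0.0134, 0.3313]
tool_rot: [1.703, 1.568, 0.117]
ft_force: [1.4, 0.6, 0.1]
gripper_width: 0.466
```

```bash
python3 - <<'E'
from h import *
p,M,st=tool();print(p)
c=Cam("top"); c.save("t4.png",170,130,100,80,8); c.save("t4b.png",280,130,80,100,6)
s=Cam("scene"); s.save("s4.png",200,130,180,140,4)
E
```

```text
[ 0.41418643 -0.01335991  0.33133632]
```

View pics/t4.png

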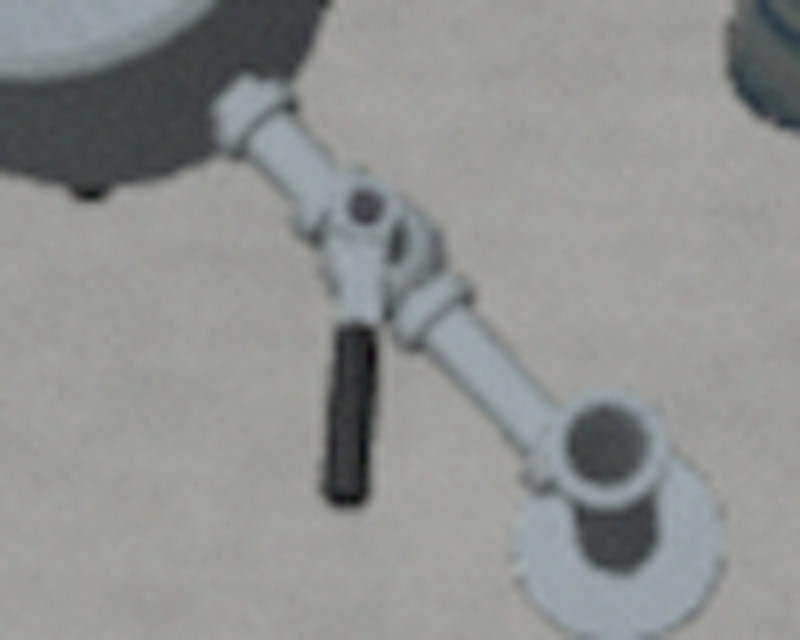

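View pics/t4b.png

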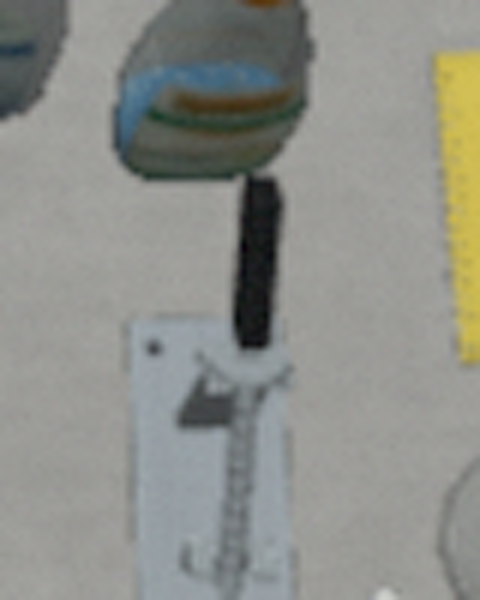

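View pics/s4.png

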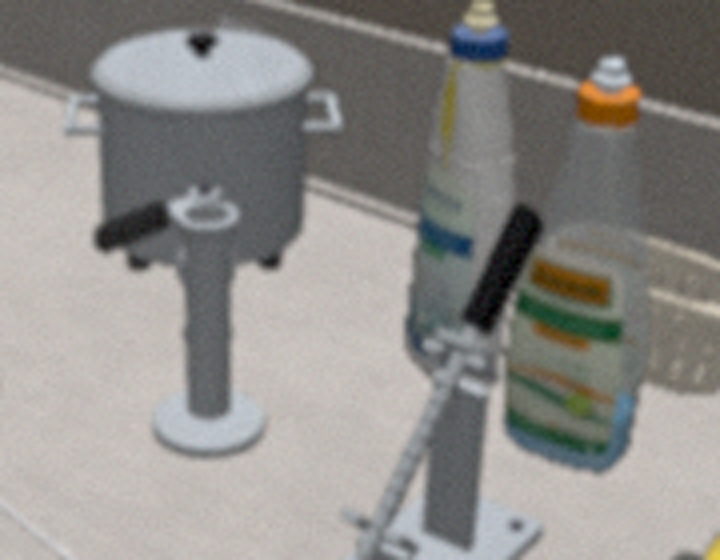

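```bash
python3 - <<'E'
from h import *
c=Cam("top"); s=Cam("scene"); c.save("t5.png",295,150,60,95,6); 
T=lambda x,y: px(x,y,170,130,8)
a=c.atz(T(357,328),.115);b=c.atz(T(346,500),.115); print("lever dir",np.degrees(np.arctan2(*(b-a)[[1,0]])), a,b)
print("sleeve",tri(c,s,T(352,413),px(134,225,200,130,4)))
E
```

```text
lever dir 179.67928938538404 [ 0.54242856 -0.12845831  0.115     ] [ 0.48761465 -0.12815149  0.115     ]
sleeve (array([ 0.5164, -0.1277,  0.1094]), np.float64(0.0002))
```

View pics/t5.png

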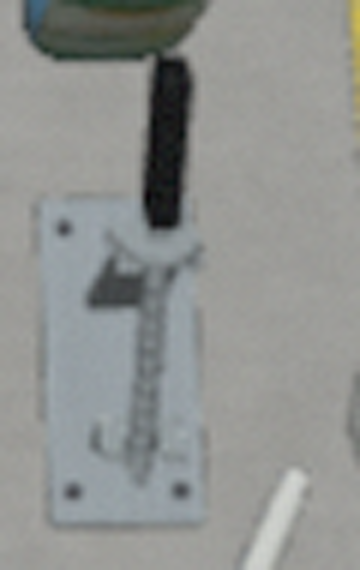

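```bash
python3 - <<'E'
from h import *
c=Cam("top"); s=Cam("scene")
T=lambda x,y: px(x,y,295,150,6)
def d(a,b,za,zb):
    A=c.atz(T(*a),za);B=c.atz(T(*b),zb); print(A.round(4),B.round(4),np.degrees(np.arctan2(*(B-A)[[1,0]])),np.linalg.norm(A-B))
d((73,491),(64,228),.006,.006)
d((50,523),(38,197),.004,.004)
d((50,523),(203,523),.004,.004)
z0=.165-.169*np.sin(np.pi/4)
d((139,478),(168,145),z0+.003,.165)
d((163,225),(170,60),.165-.035*.707+.005,.165+.035*.707+.005)
E
```

```text
[ 0.4119 -0.373   0.006 ] [ 0.5321 -0.3674  0.006 ] 2.6908136762516217 0.12027906186266651
[ 0.3975 -0.3632  0.004 ] [ 0.5466 -0.3555  0.004 ] 2.946890704165839 0.14935391310556528
[ 0.3975 -0.3632  0.004 ] [ 0.3999 -0.4314  0.004 ] -87.96190560854588 0.06825769447493749
[ 0.4133 -0.3966  0.0485] [ 0.5307 -0.3911  0.165 ] 2.68413300428484 0.16551030773733938
[ 0.5029 -0.3922  0.1453] [ 0.5567 -0.3873  0.1947] 5.185312778531853 0.07330380190363134
```

```bash
python3 - <<'E'
from h import *
print(delta([.532,-.391,.26],np.radians(92.7)))
print(delta([.532,-.391,.147],np.radians(92.7)))
E
```

```text
(array([0.0694, 0.1224, 0.3742]), np.float64(-0.06267598119520912))
(array([0.1824, 0.1224, 0.3742]), np.float64(-0.06267598119520912))
```

Call:
servo_tool([
  [[0,0.01,0.03],-0.02,0.045],
  [[0,0.02,0.07],-0.04,0.045],
  [[0,0.04,0.11],-0.063,0.045],
  [[0,0.06,0.15],-0.063,0.045],
  [[0,0.07,0.19],-0.063,0.045],
  [[0,0.08,0.23],-0.063,0.045],
  [[0,0.1,0.28],-0.063,0.045],
  [[0.01,0.11,0.33],-0.063,0.045],
  [[0.03,0.12,0.36],-0.063,0.045],
  [[0.06,0.122,0.374],-0.063,0.045],
])

```text
t: 7.9
tool_pos: [0.5311, -0.3947, 0.2672]
tool_rot: [-0.722, 1.57, -2.248]
ft_force: [0.1, 0.2, -0.0]
gripper_width: 0.527
```

Call:
servo_tool([
  [[0.01,0,0],0,0.045],
  [[0.01,0,0],0,0.045],
  [[0.01,0,0],0,0.045],
])

```text
t: 8.2
tool_pos: [0.5319, -0.3898, 0.2605]
tool_rot: [1.35, 1.57, -0.172]
ft_force: [0.2, 0.6, -0.1]
gripper_width: 0.528
```

```bash
python3 - <<'E'
from h import *
p,M,st=tool();print(p)
print(delta([.532,-.391,.147],np.radians(92.7)))
s=Cam("scene"); s.save("s6.png",250,100,150,120,5)
E
```

```text
[ 0.53189378 -0.38981504  0.26052968]
(array([ 1.135e-01, -1.000e-04,  1.200e-03]), np.float64(0.0014517949116150675))
```

View pics/s6.png

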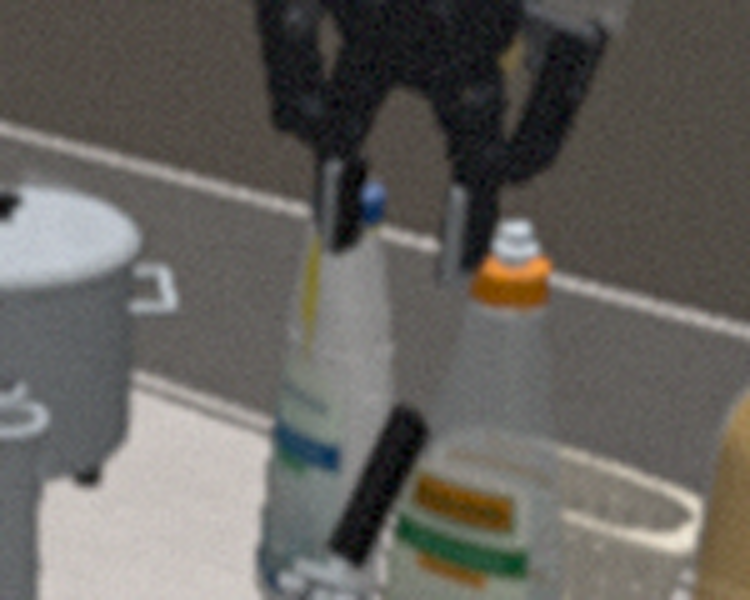

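Call:
servo_tool([
  [[0.02,0,0.001],0,0.045],
  [[0.04,0,0.001],0,0.045],
  [[0.06,0,0.001],0,0.045],
  [[0.08,0,0.001],0,0.045],
  [[0.1,0,0.001],0,0.045],
  [[0.111,0,0.001],0,0.045],
  [[0.111,0,0.001],0,0.02],
  [[0.111,0,0.001],0,0.01],
  [[0.111,0,0.001],0,0.01],
  [[0.111,0,0.001],0,0.01],
], force=20)

```text
t: 9.25
tool_pos: [0.5322, -0.3914, 0.1497]
tool_rot: [1.077, 1.569, -0.446]
ft_force: [1.7, 1.2, 7.2]
gripper_width: 0.161
```

```bash
python3 - <<'E'
from h import *
p,M,st=tool();print(p,st['ft_force'],st['gripper_width']*.0854)
s=Cam("scene"); s.save("s7.png",250,130,150,120,5)
E
```

```text
[ 0.53222053 -0.39138991  0.1497144 ] [1.68290576 1.1518916  7.15894409] 0.01375348789063967
```

View pics/s7.png

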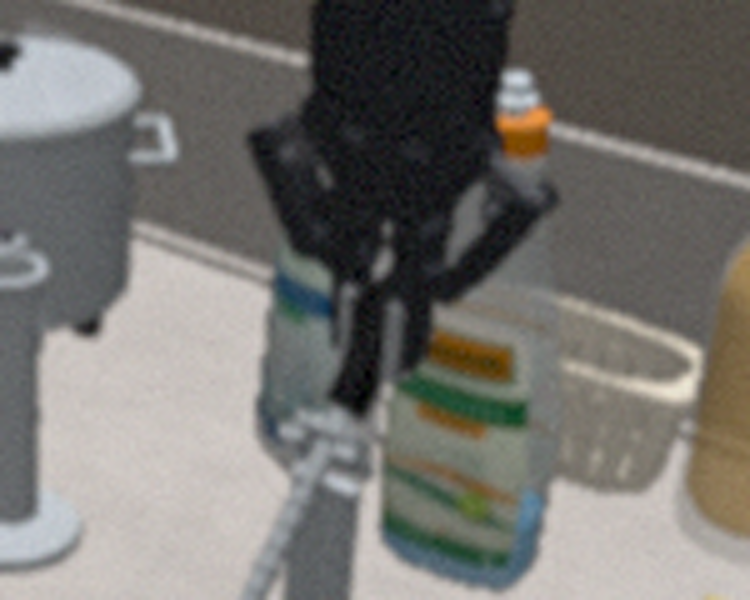

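Call:
servo_tool([
  [[0,0,0],0,0.005],
  [[0,0,0],0,0.005],
  [[-0.005,0,0],0,0.005],
  [[-0.015,0,0],0,0.005],
  [[-0.03,0,0],0,0.005],
  [[-0.05,0,0],0,0.005],
  [[-0.07,0,0],0,0.005],
  [[-0.09,0,0],0,0.005],
  [[-0.11,0,0],0,0.005],
  [[-0.12,0,0],0,0.005],
], force=40)

```text
t: 10.3
tool_pos: [0.5318, -0.3914, 0.2708]
tool_rot: [0.932, 1.569, -0.591]
ft_force: [-0.3, 0.2, -1.1]
gripper_width: 0.157
```

```bash
python3 - <<'E'
from h import *
p,M,st=tool();print(p,st['ft_force'],st['ft_torque'],st['gripper_width']*.0854)
s=Cam("scene"); s.save("s8.png",230,60,180,150,4)
E
```

```text
[ 0.53182691 -0.3914442   0.27084656] [-0.34478691  0.17309316 -1.06639724] [-0.05985499 -0.02690297  0.01805126] 0.013405233053274802
```

View pics/s8.png

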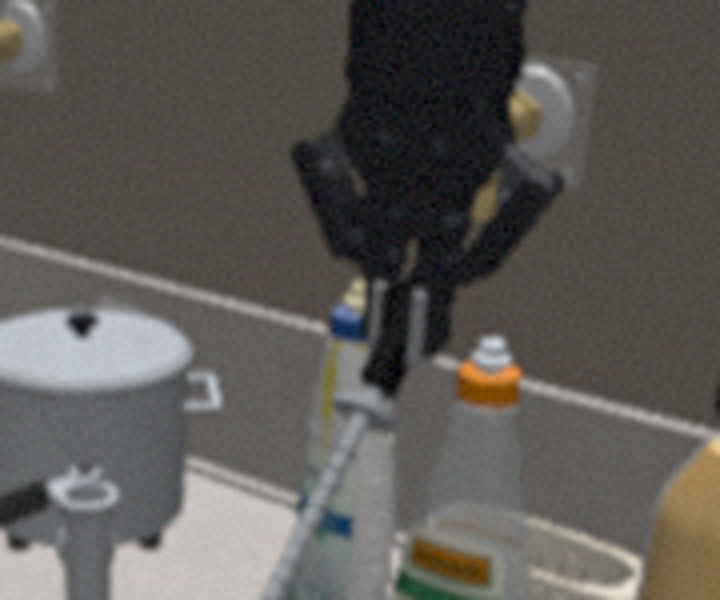

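Call:
servo_tool([
  [[-0.015,0,0],0,0.005],
  [[-0.03,0,0],0,0.005],
  [[-0.045,0,0],0,0.005],
  [[-0.06,0,0],0,0.005],
  [[-0.06,0,0],0,0.005],
  [[-0.06,0,0],0,0.005],
  [[-0.06,0,0],0,0.005],
], force=20)

```text
t: 11.05
tool_pos: [0.5314, -0.3911, 0.3274]
tool_rot: [-2.215, 1.569, 2.545]
ft_force: [-0.6, 0.7, -1.4]
gripper_width: 0.159
```

```bash
python3 - <<'E'
from h import *
p,M,st=tool();print(p,st['ft_force'],st['ft_torque'],st['gripper_width']*.0854)
s=Cam("scene"); s.save("s9.png",230,60,180,150,4)
c=Cam("top"); c.save("t9.png",250,60,150,150,4)
E
```

```text
[ 0.53137824 -0.39112006  0.32736555] [-0.58379225  0.74058855 -1.3941262 ] [-0.10979214 -0.08105407 -0.02587702] 0.013568451658332181
```

View pics/s9.png

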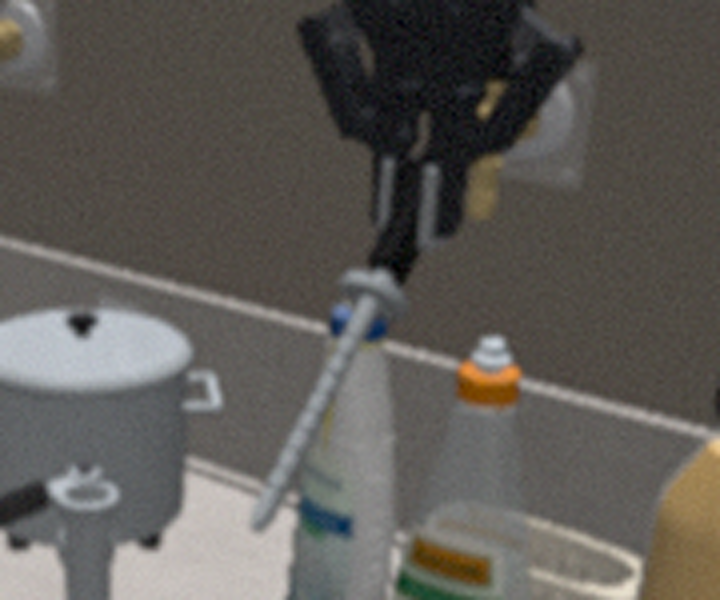

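View pics/t9.png

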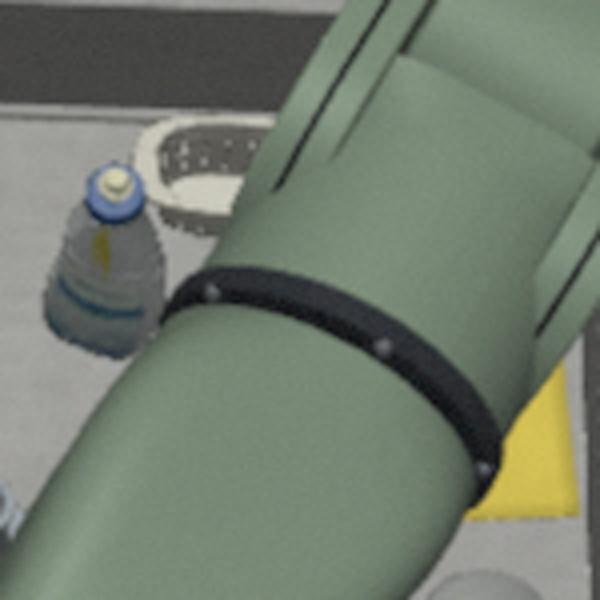

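```bash
cat >> h.py <<'E'
def rodpts(ang,head,hold=.169,dz=0,dx=0):
    p,M,st=tool(); g=p-M[:,0]*.0187; u=np.array([np.cos(ang)*np.cos(head),np.cos(ang)*np.sin(head),np.sin(ang)])
    return g-u*hold, g-u*(hold-.120), g+u*(.204-hold)   # tip, collar underside, end
E
python3 - <<'E'
from h import *
s=Cam("scene")
print("tip obs",px(260,527,230,60,4),"collar obs",px(372,303,230,60,4))
for a in range(30,91,10):
  print(a,s.proj(np.array(rodpts(np.radians(a),np.radians(2.7)))).round(1).tolist())
E
```

```text
tip obs [294.625 191.375] collar obs [322.625 135.375]
30 [[285.9, 177.0], [321.1, 128.3], [343.2, 97.7]]
40 [[291.1, 186.4], [322.2, 131.4], [342.5, 95.3]]
50 [[297.2, 192.9], [323.6, 133.8], [341.7, 93.4]]
60 [[304.1, 196.4], [325.3, 135.5], [340.6, 91.9]]
70 [[311.3, 197.2], [327.3, 136.3], [339.2, 91.0]]
80 [[318.7, 195.5], [329.4, 136.4], [337.7, 90.6]]
90 [[326.2, 191.6], [331.7, 135.6], [336.1, 90.8]]
```

```bash
python3 - <<'E'
from h import *
print(env.state()['q'].round(3)); print(delta([.5053,-.3263,.30],np.radians(2.7)))
E
```

```text
[ 0.648  0.797 -0.177  0.911  0.128  1.443 -1.016]
(array([ 0.0279, -0.023 , -0.0661]), np.float64(-1.569734390356502))
```

```bash
python3 - <<'E'
from h import *
print(delta([.4943,-.0917,.275],np.radians(2.7)),tool()[1].round(3))
E
```

```text
(array([ 0.0531, -0.0227, -0.3009]), np.float64(-1.569734390356502)) [[-0.001  0.999  0.048]
 [ 0.001  0.048 -0.999]
 [-1.    -0.001 -0.001]]
```

Call:
servo_tool([
  [[0,0,-0.015],0,0.005],
  [[0,0,-0.04],-0.05,0.005],
  [[0,-0.002,-0.07],-0.15,0.005],
  [[0,-0.004,-0.1],-0.26,0.005],
  [[0,-0.006,-0.13],-0.38,0.005],
  [[0,-0.008,-0.16],-0.5,0.005],
  [[0,-0.01,-0.19],-0.62,0.005],
  [[0,-0.012,-0.22],-0.74,0.005],
  [[0,-0.014,-0.245],-0.84,0.005],
  [[0,-0.016,-0.26],-0.92,0.005],
], force=40)

```text
t: 12.2
tool_pos: [0.5029, -0.1304, 0.3286]
tool_rot: [1.849, 1.57, 1.252]
ft_force: [-0.1, -0.3, -1.3]
gripper_width: 0.158
```

```bash
python3 - <<'E'
from h import *
print(delta([.4943,-.0917,.275],np.radians(2.7)),tool()[1].round(3)); print(env.state()['q'].round(3))
E
```

```text
(array([ 0.0536,  0.0272, -0.0288]), np.float64(-0.6439596520347401)) [[ 0.     0.562  0.827]
 [ 0.     0.827 -0.562]
 [-1.     0.    -0.   ]]
[ 0.439  0.541 -0.447  1.5    0.246  1.156 -0.649]
```

Call:
servo_tool([
  [[0,0.005,-0.005],-0.08,0.005],
  [[0,0.01,-0.01],-0.18,0.005],
  [[0,0.015,-0.015],-0.29,0.005],
  [[0,0.02,-0.02],-0.4,0.005],
  [[0,0.024,-0.025],-0.5,0.005],
  [[0,0.027,-0.029],-0.58,0.005],
  [[0.01,0.027,-0.029],-0.644,0.005],
  [[0.02,0.027,-0.029],-0.644,0.005],
  [[0.02,0.027,-0.029],-0.644,0.005],
])

```text
t: 13.1
tool_pos: [0.494, -0.0938, 0.3073]
tool_rot: [2.932, 1.569, 2.971]
ft_force: [0.3, 0.8, -0.1]
gripper_width: 0.157
```

```bash
python3 - <<'E'
from h import *
p,M,st=tool();print(p,st['q'].round(3),M.round(3))
s=Cam("scene"); s.save("s10.png",180,60,150,150,4)
c=Cam("top"); c.save("t10.png",190,120,150,150,4)
print(s.proj(np.array(rodpts(np.radians(46),np.radians(92.7)))),c.proj(np.array(rodpts(np.radians(46),np.radians(92.7)))))
E
```

```text
[ 0.49403597 -0.09384553  0.30728968] [ 0.473  0.56  -0.625  1.596  0.355  1.103 -0.202] [[-0.002 -0.039  0.999]
 [ 0.     0.999  0.039]
 [-1.     0.    -0.002]]
[[252.18931032 160.93981065]
 [224.35533501 117.04857005]
 [205.16208039  86.78283377]] [[245.56764239 179.60206416]
 [204.01548456 170.09223022]
 [169.81814283 162.26565616]]
```

View pics/s10.png

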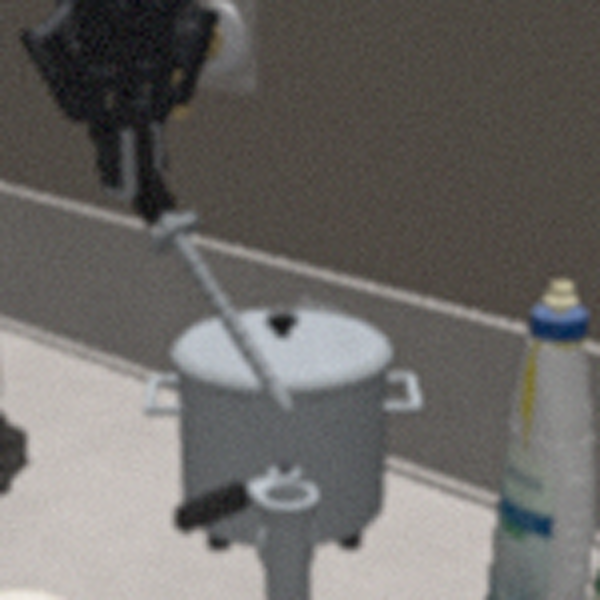

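View pics/t10.png

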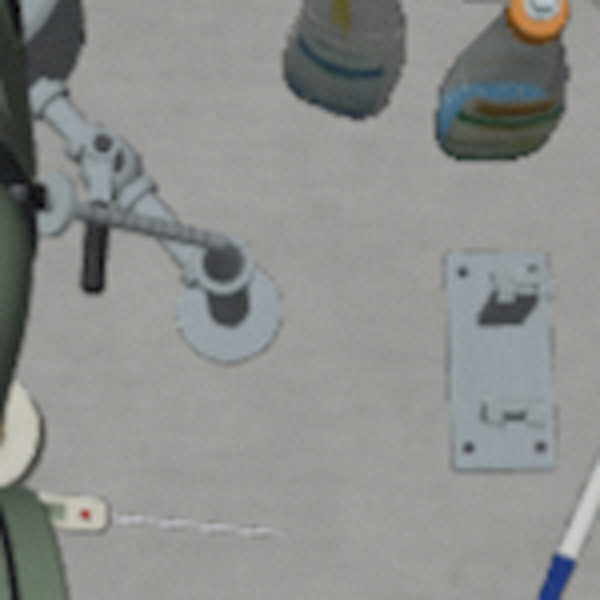

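```bash
python3 - <<'E'
from h import *
s=Cam("scene");c=Cam("top");p,M,st=tool();print(p)
tip,er=tri(c,s,px(228,240,190,120,4),px(288,407,180,60,4)); print(tip,er,rodpts(np.radians(46),np.radians(92.3))[0])
tip=rodpts(np.radians(46),np.radians(92.3))[0]
print(M.T@(np.array([.4998,-.213,.142])-tip))
E
```

```text
[ 0.49466021 -0.09362059  0.30880942]
[ 0.4989 -0.2123  0.2055] 0.0022 [ 0.49936478 -0.21092435  0.20594099]
[ 0.06394103 -0.00209421  0.00032798]
```

Call:
servo_tool([
  [[0.015,-0.001,0],0,0.005],
  [[0.03,-0.002,0],0,0.005],
  [[0.04,-0.002,0],0,0.005],
  [[0.048,-0.002,0],0,0.005],
  [[0.053,-0.002,0],0,0.005],
  [[0.053,-0.002,0],0,0.005],
])

```text
t: 13.9
tool_pos: [0.4946, -0.0956, 0.2552]
tool_rot: [2.737, 1.57, 2.778]
ft_force: [0.6, 0.5, -0.6]
gripper_width: 0.158
```

```bash
python3 - <<'E'
from h import *
p,M,st=tool();print(p,st['ft_force'])
s=Cam("scene"); s.save("s11.png",200,100,100,100,6)
c=Cam("top"); c.save("t11.png",190,140,100,80,6)
print(rodpts(np.radians(46),np.radians(92.3))[0])
E
```

```text
[ 0.4945848  -0.09558426  0.25524372] [ 0.60287523  0.45188755 -0.62882483]
[ 0.49947104 -0.21286033  0.15297587]
```

View pics/s11.png

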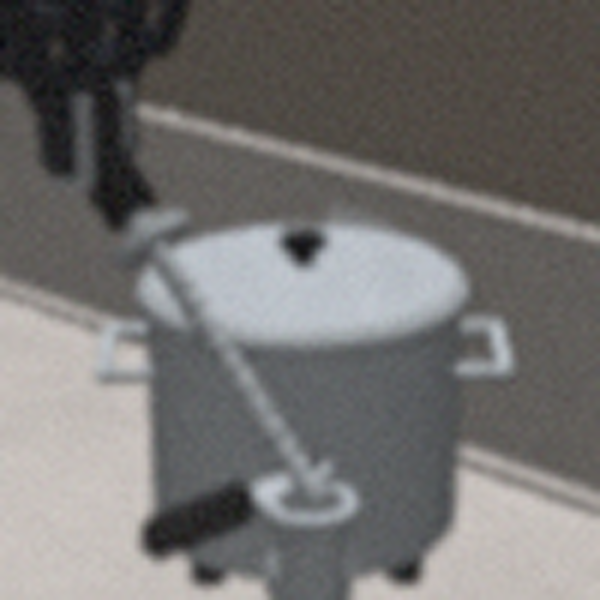

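View pics/t11.png

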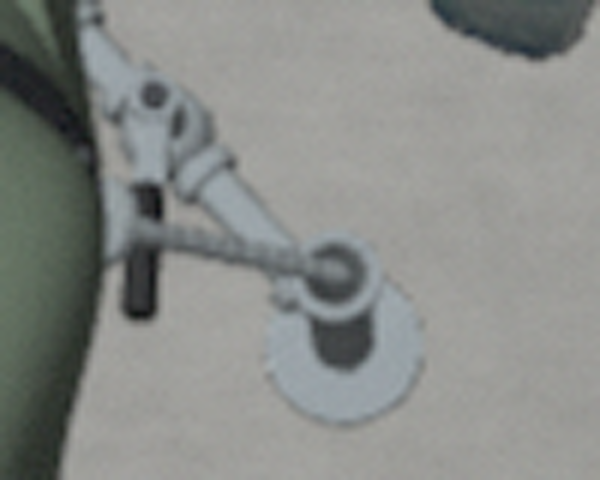

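Call:
servo_tool([
  [[0.005,0,0],0,0.005],
  [[0.01,0,0],0,0.005],
  [[0.01,0,0],0,0.005],
  [[0.004,-0.0067,0],0,0.005],
  [[-0.002,-0.0134,0],0,0.005],
  [[-0.007,-0.0206,0],0,0.005],
  [[-0.012,-0.0278,0],0,0.005],
  [[-0.016,-0.0355,0],0,0.005],
  [[-0.02,-0.0433,0],0,0.005],
  [[-0.02,-0.0433,0],0,0.005],
], force=20)

```text
t: 15.0
tool_pos: [0.4966, -0.1401, 0.276]
tool_rot: [-0.584, 1.57, -0.544]
ft_force: [0.4, 1.2, -0.2]
gripper_width: 0.157
```

```bash
python3 - <<'E'
from h import *
p,M,st=tool();print(p,st['ft_force'],st['gripper_width'])
s=Cam("scene"); s.save("s12.png",200,90,100,100,6)
print(rodpts(np.radians(64),np.radians(92.3))[0])
for a in(46,55,64,70): print(a,s.proj(np.array(rodpts(np.radians(a),np.radians(92.3)))).round(1).tolist())
E
```

```text
[ 0.49658844 -0.14013751  0.27598384] [ 0.41921031  1.21084802 -0.23374376] 0.15671595108021993
[ 0.49938021 -0.21366825  0.14239785]
46 [[267.5, 179.7], [239.4, 135.0], [219.9, 104.2]]
55 [[260.5, 184.0], [237.5, 136.5], [221.2, 102.9]]
64 [[253.0, 186.4], [235.4, 137.6], [222.6, 102.0]]
70 [[247.9, 187.1], [233.9, 138.0], [223.6, 101.6]]
```

View pics/s12.png

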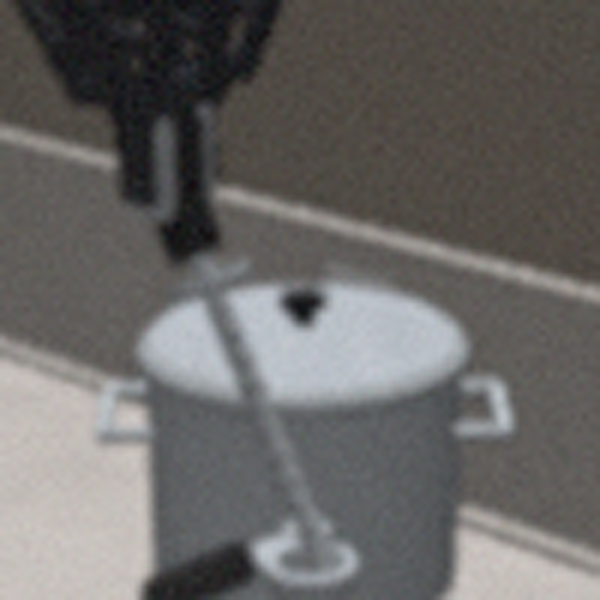

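Call:
servo_tool([
  [[-0.004,-0.008,0],0,0.005],
  [[-0.007,-0.0163,0],0,0.005],
  [[-0.01,-0.0245,0],0,0.005],
  [[-0.012,-0.0332,0],0,0.005],
  [[-0.014,-0.042,0],0,0.005],
  [[-0.015,-0.0506,0],0,0.005],
  [[-0.016,-0.06,0],0,0.005],
  [[-0.016,-0.068,0],0,0.005],
  [[-0.016,-0.076,0],0,0.005],
  [[-0.016,-0.076,0],0,0.005],
])

```text
t: 16.05
tool_pos: [0.4994, -0.2161, 0.2912]
tool_rot: [-2.563, 1.57, -2.523]
ft_force: [1.1, 0.9, -0.7]
gripper_width: 0.157
```

```bash
python3 - <<'E'
from h import *
p,M,st=tool();print(p,st['ft_force'],st['gripper_width'])
s=Cam("scene"); s.save("s13.png",200,80,100,110,5)
c=Cam("top"); c.save("t13.png",190,120,100,100,5)
for a in(84,88,90,92): print(a,s.proj(np.array(rodpts(np.radians(a),np.radians(92.3)))).round(1).tolist())
E
```

```text
[ 0.49937735 -0.21610903  0.29117331] [ 1.13218442  0.86257356 -0.66071384] 0.15663591184313494
84 [[259.2, 188.9], [255.0, 138.4], [251.7, 99.1]]
88 [[255.4, 187.8], [253.8, 138.1], [252.6, 99.2]]
90 [[253.5, 187.1], [253.2, 138.0], [253.0, 99.3]]
92 [[251.6, 186.4], [252.6, 137.8], [253.4, 99.4]]
```

View pics/s13.png

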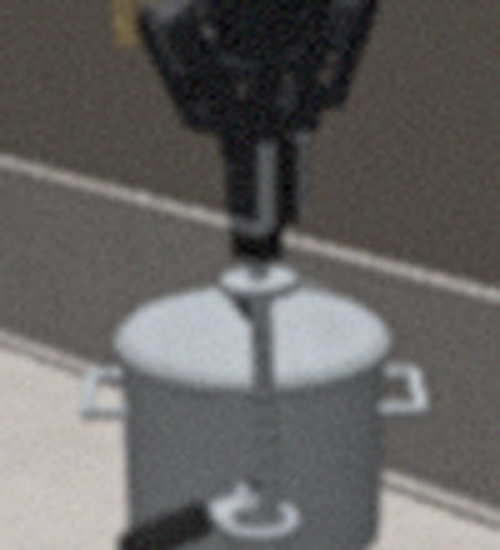

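View pics/t13.png

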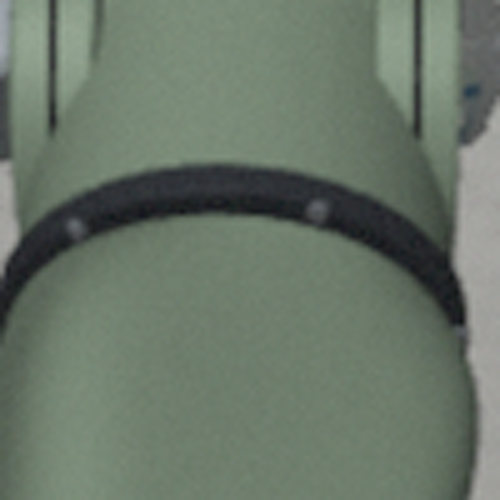

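Call:
servo_tool([
  [[0,0.0035,0],0,0.005],
  [[0,0.007,0.0004],0,0.005],
  [[0.003,0.007,0.0004],0,0.005],
  [[0.008,0.007,0.0004],0,0.005],
  [[0.013,0.007,0.0004],0,0.005],
  [[0.018,0.007,0.0004],0,0.005],
  [[0.024,0.007,0.0004],0,0.005],
  [[0.03,0.007,0.0004],0,0.005],
  [[0.03,0.007,0.0004],0,0.005],
])

```text
t: 17.05
tool_pos: [0.4994, -0.2078, 0.2607]
tool_rot: [2.705, 1.57, 2.746]
ft_force: [-0.0, 0.2, -0.0]
gripper_width: 0.155
```

```bash
python3 - <<'E'
from h import *
p,M,st=tool();print(p,st['ft_force'],st['ft_torque'],st['gripper_width'])
s=Cam("scene"); s.save("s14.png",200,80,100,110,5)
E
```

```text
[ 0.49937527 -0.20782385  0.2606522 ] [-0.01570335  0.23432431 -0.04064591] [ 0.05151644 -0.00534825 -0.01116292] 0.15542608229123944
```

View pics/s14.png

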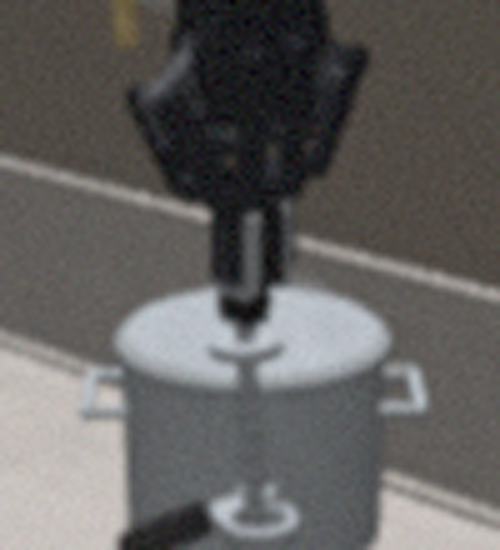

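Call:
servo_tool([
  [[0.006,-0.001,0],0,0.005],
  [[0.014,-0.001,0],0,0.005],
  [[0.022,-0.001,0],0,0.005],
  [[0.03,-0.001,0],0,0.005],
  [[0.038,-0.001,0],0,0.005],
  [[0.046,-0.001,0],0,0.005],
  [[0.054,-0.001,0],0,0.005],
  [[0.061,-0.001,0],0,0.005],
  [[0.067,-0.001,0],0,0.005],
  [[0.067,-0.001,0],0,0.005],
])

```text
t: 18.1
tool_pos: [0.4994, -0.209, 0.1938]
tool_rot: [3.052, 1.57, 3.093]
ft_force: [-0.7, -2.5, -1.9]
gripper_width: 0.157
```

```bash
python3 - <<'E'
from h import *
p,M,st=tool();print(p,st['ft_force'],st['ft_torque'],st['gripper_width'])
s=Cam("scene"); s.save("s15.png",210,120,90,90,7)
E
```

```text
[ 0.49942657 -0.20902834  0.19376615] [-0.72050752 -2.45720351 -1.86586742] [-0.60850677  0.10155588 -0.02549636] 0.15705973897460618
```

View pics/s15.png

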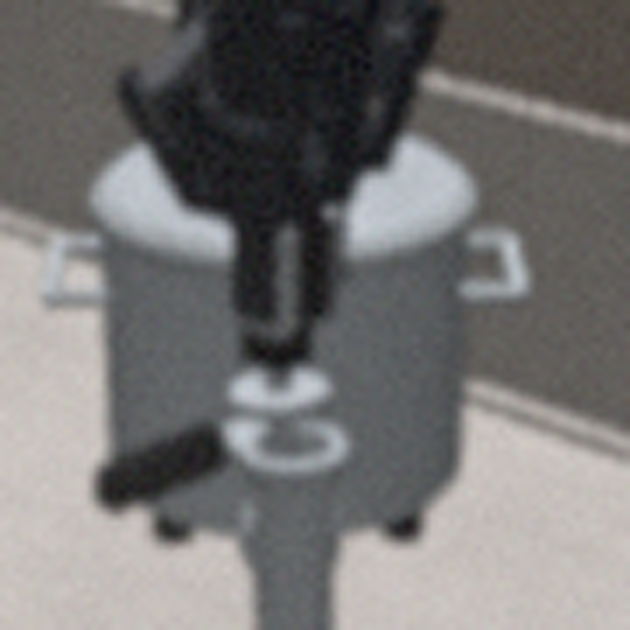

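Call:
servo_tool([
  [[0,-0.001,0],0,0.005],
  [[0.003,-0.002,0],0,0.005],
  [[0.006,-0.002,0],0,0.005],
  [[0.009,-0.002,0],0,0.005],
  [[0.009,-0.002,0],0,0.005],
])

```text
t: 18.65
tool_pos: [0.4996, -0.2107, 0.1851]
tool_rot: [2.562, 1.57, 2.603]
ft_force: [0.9, -0.7, -0.9]
gripper_width: 0.153
```

```bash
python3 - <<'E'
from h import *
p,M,st=tool();print(p,st['ft_force'],st['ft_torque'],st['gripper_width'])
s=Cam("scene"); s.save("s16.png",210,120,90,90,7)
E
```

```text
[ 0.49962268 -0.21071864  0.1850904 ] [ 0.85236257 -0.65779922 -0.92556656] [-0.0211088  -0.01223163 -0.00681927] 0.1534673101226929
```

View pics/s16.png

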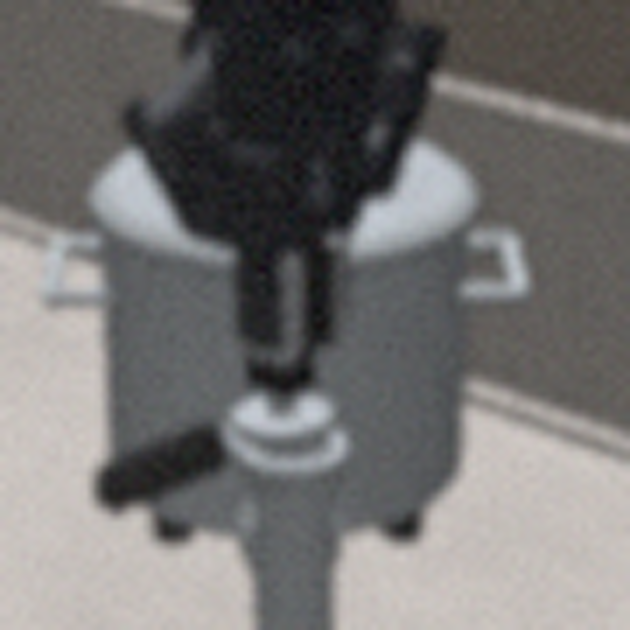

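Call:
servo_tool([
  [[0.0015,0,0],0,0.005],
  [[0.003,0,0],0,0.005],
  [[0.0045,0,0],0,0.005],
  [[0.0045,0,0],0,0.005],
])

```text
t: 19.1
tool_pos: [0.4999, -0.2109, 0.1814]
tool_rot: [-0.665, 1.57, -0.624]
ft_force: [-1.1, -0.7, 7.5]
gripper_width: 0.159
```

```bash
python3 - <<'E'
from h import *
p,M,st=tool();print(p,st['ft_force'],st['ft_torque'],st['gripper_width'])
s=Cam("scene"); s.save("s17.png",210,120,90,90,7)
E
```

```text
[ 0.49992137 -0.21093811  0.18135126] [-1.0727228  -0.74142634  7.48901204] [-0.06019243  0.30612018 -0.00804696] 0.15870609583026818
```

View pics/s17.png

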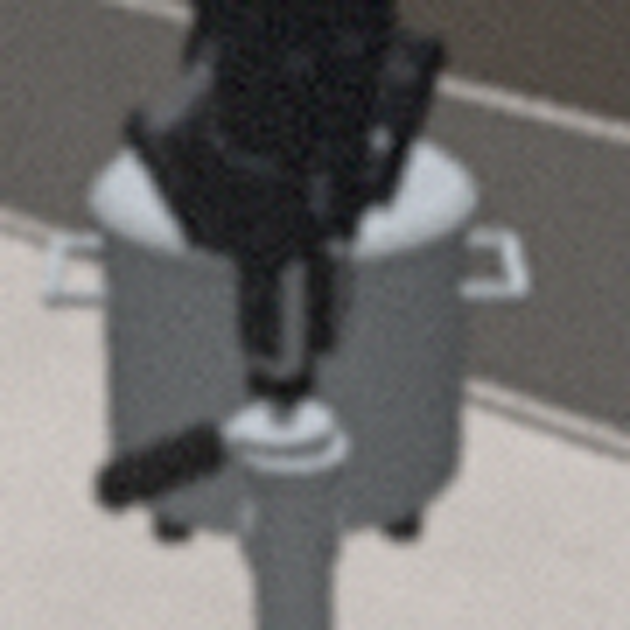

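Call:
servo_tool([
  [[0,0,0],0,0.02],
  [[0,0,0],0,0.02],
  [[0,0.001,0],0,0.02],
  [[0,0.001,0],0,0.02],
])

```text
t: 19.55
tool_pos: [0.4997, -0.2096, 0.1809]
tool_rot: [2.05, 1.571, 2.091]
ft_force: [-0.6, -0.1, -0.1]
gripper_width: 0.236
```

```bash
python3 - <<'E'
from h import *
p,M,st=tool();print(p,st['ft_force'],st['ft_torque'],st['gripper_width'])
s=Cam("scene"); s.save("s18.png",210,120,90,90,7)
E
```

```text
[ 0.49971452 -0.20964859  0.18094789] [-0.55515907 -0.09453551 -0.09578001] [-0.00510775 -0.04651026  0.00887335] 0.23566584912763328
```

View pics/s18.png

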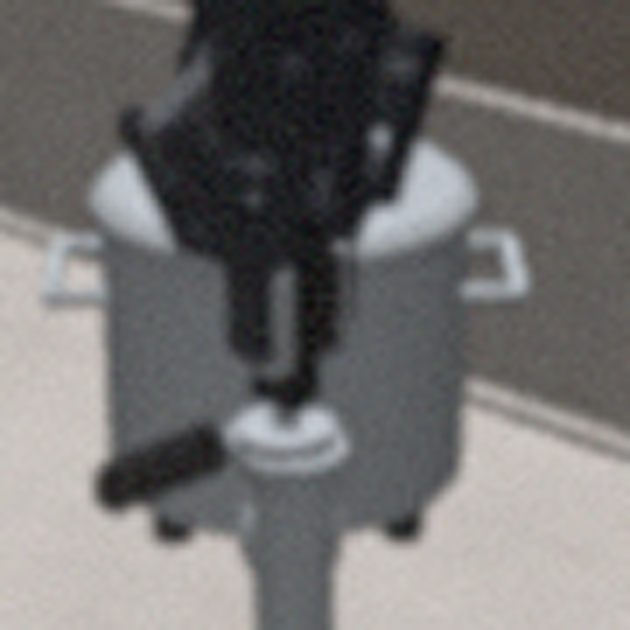

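Call:
servo_tool([
  [[0,0,0],0,0.012],
  [[0,0,0],0,0.005],
  [[0,0,0],0,0.005],
  [[0,0,0],0,0.005],
  [[-0.003,0,0],0,0.005],
  [[-0.01,0,0],0,0.005],
  [[-0.018,0,0],0,0.005],
  [[-0.026,0,0],0,0.005],
  [[-0.034,0,0],0,0.005],
  [[-0.042,0,0],0,0.005],
], force=25)

```text
t: 20.6
tool_pos: [0.4998, -0.2098, 0.2239]
tool_rot: [-0.109, 1.571, -0.068]
ft_force: [-1.2, -0.1, -0.6]
gripper_width: 0.157
```

Call:
servo_tool([
  [[-0.008,0,0],0,0.005],
  [[-0.017,0,0],0,0.005],
  [[-0.027,0,0],0,0.005],
  [[-0.037,0,0],0,0.005],
  [[-0.047,0,0],0,0.005],
  [[-0.057,0,0],0,0.005],
  [[-0.067,0,0],0,0.005],
  [[-0.08,0,0],0,0.005],
  [[-0.1,0,0],0,0.005],
  [[-0.12,0,0],0,0.005],
])

```text
t: 21.6
tool_pos: [0.4996, -0.2098, 0.3441]
tool_rot: [2.215, 1.57, 2.257]
ft_force: [0.3, 0.5, 0.4]
gripper_width: 0.156
```

```bash
python3 - <<'E'
from h import *
p,M,st=tool();print(p,M.round(3),st['ft_force'],st['ft_torque'],st['gripper_width'],st['q'].round(3))
s=Cam("scene"); s.save("s19.png",190,50,120,150,4)
E
```

```text
[ 0.49957835 -0.20975426  0.34412351] [[-0.    -0.041  0.999]
 [ 0.     0.999  0.041]
 [-1.     0.    -0.   ]] [0.28467407 0.54713473 0.40972116] [-0.02624437  0.03891921 -0.02307706] 0.1560317215965704 [ 0.661  0.595 -0.634  1.383  0.354  1.277  0.049]
```

View pics/s19.png

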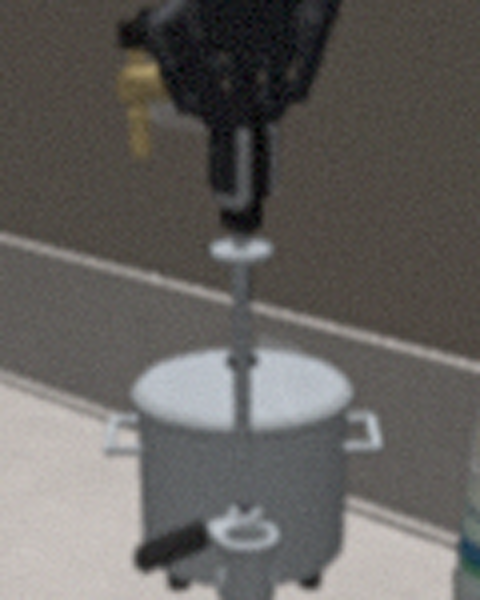

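```bash
python3 - <<'E'
from h import *
print(delta([.537,-.2095,.34],-np.pi/2))
E
```

```text
(array([ 0.0072, -0.0013,  0.0366]), np.float64(-1.529461123615937))
```

Call:
servo_tool([
  [[0,0,0.005],0.1,0.005],
  [[0,0,0.01],0.22,0.005],
  [[0,0,0.015],0.35,0.005],
  [[0,0,0.02],0.48,0.005],
  [[0,0,0.025],0.61,0.005],
  [[0,0,0.03],0.74,0.005],
  [[0,-0.001,0.034],0.87,0.005],
  [[0,-0.001,0.037],1.0,0.005],
  [[0,-0.001,0.037],1.13,0.005],
  [[0,-0.001,0.037],1.26,0.005],
])

```text
t: 22.65
tool_pos: [0.5368, -0.2091, 0.3432]
tool_rot: [2.85, 1.57, 1.627]
ft_force: [0.2, -0.1, -1.0]
gripper_width: 0.162
```

```bash
python3 - <<'E'
from h import *
print(tool()[0],delta([.537,-.2095,.34],-np.pi/2))
E
```

```text
[ 0.53679727 -0.20912066  0.34322546] (array([0.0032, 0.0001, 0.0004]), np.float64(0.34709580353295433))
```

Call:
servo_tool([
  [[0,0,0],0.11,0.005],
  [[0,0,0],0.23,0.005],
  [[0,0,0],0.347,0.005],
  [[0,0,0],0.347,0.005],
  [[0,0,0],0.347,0.005],
], force=25)

```text
t: 23.15
tool_pos: [0.5368, -0.2091, 0.3432]
tool_rot: [-3.102, 1.571, 1.619]
ft_force: [1.1, 0.1, -0.9]
gripper_width: 0.16
```

```bash
python3 - <<'E'
from h import *
p,M,st=tool();print(p,M.round(3),st['gripper_width']*.0854)
s=Cam("scene"); s.save("s20.png",210,50,100,150,4)
for a in(85,90,95): print(a,s.proj(np.array(rodpts(np.radians(a),np.pi))).round(1).tolist())
E
```

```text
[ 0.53677399 -0.20913614  0.34316757] [[-0.     1.     0.009]
 [ 0.     0.009 -1.   ]
 [-1.    -0.    -0.   ]] 0.013695915742009901
85 [[266.5, 159.5], [264.0, 110.3], [262.1, 71.1]]
90 [[262.4, 161.5], [262.8, 110.8], [263.0, 70.9]]
95 [[258.2, 163.0], [261.5, 111.0], [264.0, 70.7]]
```

View pics/s20.png

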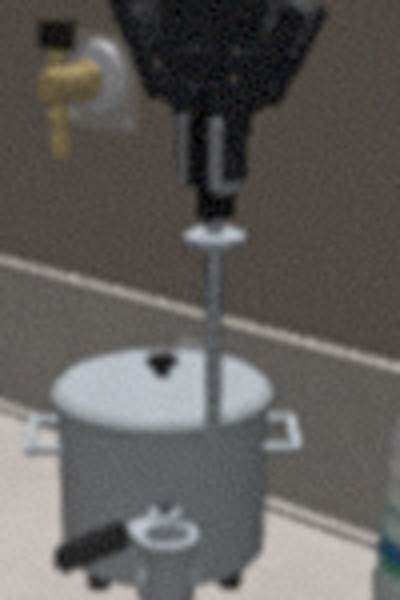

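Call:
servo_tool([
  [[0.02,0,0],0,0.005],
  [[0.04,0,0],0,0.005],
  [[0.06,0,0],0,0.005],
  [[0.075,0,0],0,0.005],
  [[0.083,-0.005,0],0,0.005],
  [[0.083,-0.013,0],0,0.005],
  [[0.0835,-0.024,0],0,0.005],
  [[0.084,-0.0355,0],0,0.005],
  [[0.086,-0.0465,0],0,0.005],
  [[0.089,-0.0574,0],0,0.005],
], force=20)

```text
t: 24.2
tool_pos: [0.4793, -0.2097, 0.255]
tool_rot: [1.374, 1.568, -0.19]
ft_force: [2.0, -0.0, 0.4]
gripper_width: 0.161
```

```bash
python3 - <<'E'
from h import *
p,M,st=tool();print(p,st['ft_force'],st['gripper_width']*.0854)
s=Cam("scene"); s.save("s21.png",200,80,110,120,5)
for a in(90,80,70,60): print(a,s.proj(np.array(rodpts(np.radians(a),np.pi))).round(1).tolist())
E
```

```text
[ 0.47928928 -0.20967403  0.25496611] [ 1.99765973 -0.02567951  0.4378343 ] 0.01372023090615264
90 [[245.6, 203.4], [244.8, 155.8], [244.2, 118.3]]
80 [[254.1, 198.2], [247.5, 154.4], [242.2, 119.1]]
70 [[262.0, 191.4], [250.1, 152.5], [240.2, 120.5]]
60 [[269.3, 183.4], [252.4, 150.1], [238.4, 122.2]]
```

View pics/s21.png

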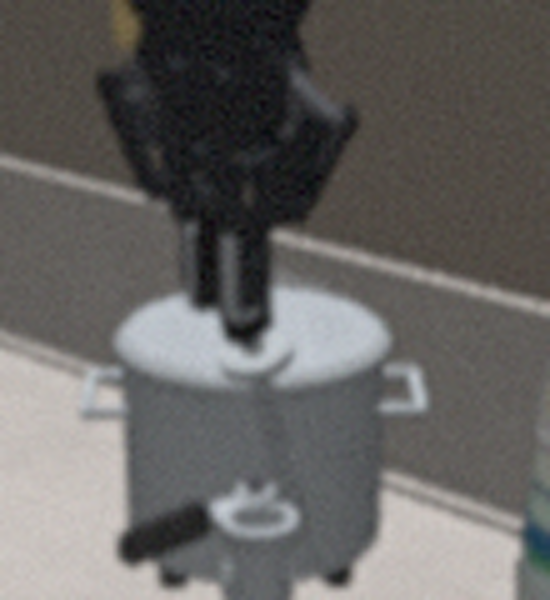

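Call:
servo_tool([
  [[0.004,-0.0105,0],0,0.005],
  [[0.0088,-0.0208,0],0,0.005],
  [[0.0145,-0.0305,0],0,0.005],
  [[0.021,-0.0397,0],0,0.005],
  [[0.0283,-0.0483,0],0,0.005],
  [[0.0363,-0.0562,0],0,0.005],
  [[0.045,-0.0633,0],0,0.005],
  [[0.0542,-0.0698,0],0,0.005],
  [[0.0542,-0.0698,0],0,0.005],
])

```text
t: 25.15
tool_pos: [0.4092, -0.2101, 0.1998]
tool_rot: [-1.942, 1.57, 2.776]
ft_force: [0.7, -0.5, -0.2]
gripper_width: 0.159
```

```bash
python3 - <<'E'
from h import *
p,M,st=tool();print(p,st['ft_force'],st['gripper_width']*.0854)
s=Cam("scene"); s.save("s22.png",180,100,120,100,5)
for a in(50,40,30,20): print(a,s.proj(np.array(rodpts(np.radians(a),np.pi))).round(1).tolist())
E
```

```text
[ 0.40917768 -0.21007092  0.19976217] [ 0.69123383 -0.46025454 -0.23378489] 0.013601222817083218
50 [[257.3, 202.9], [233.6, 178.6], [213.4, 157.9]]
40 [[263.0, 192.5], [235.5, 175.2], [211.9, 160.5]]
30 [[267.7, 181.5], [237.0, 171.6], [210.8, 163.3]]
20 [[271.2, 170.0], [238.0, 167.9], [210.0, 166.2]]
```

View pics/s22.png

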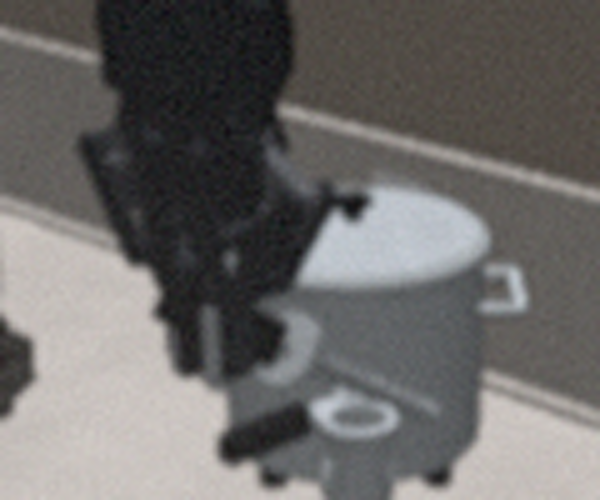

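Call:
servo_tool([
  [[0.0098,-0.0055,0],0,0.005],
  [[0.02,-0.0103,0],0,0.005],
  [[0.0306,-0.014,0],0,0.005],
  [[0.0415,-0.0169,0],0,0.005],
  [[0.0526,-0.0187,0],0,0.005],
  [[0.059,-0.0195,0],0,0.005],
  [[0.0635,-0.0198,0],0,0.005],
  [[0.0635,-0.0198,0],0,0.005],
])

```text
t: 26.0
tool_pos: [0.39, -0.2101, 0.1363]
tool_rot: [2.619, 1.571, 1.054]
ft_force: [0.8, -0.7, 1.3]
gripper_width: 0.16
```

```bash
python3 - <<'E'
from h import *
p,M,st=tool();print(p,st['ft_force'],st['gripper_width']*.0854)
s=Cam("scene"); s.save("s23.png",180,120,120,100,5)
for a in(10,5,0,-5): print(a,s.proj(np.array(rodpts(np.radians(a),np.pi))).round(1).tolist())
E
```

```text
[ 0.38999679 -0.21008621  0.13627498] [ 0.84593206 -0.70303432  1.3029248 ] 0.013634863829990185
10 [[267.8, 184.5], [233.1, 193.0], [204.2, 200.1]]
5 [[268.4, 178.9], [233.3, 191.2], [204.2, 201.4]]
0 [[268.7, 173.4], [233.3, 189.5], [204.2, 202.8]]
-5 [[268.6, 167.9], [233.1, 187.8], [204.4, 204.0]]
```

View pics/s23.png

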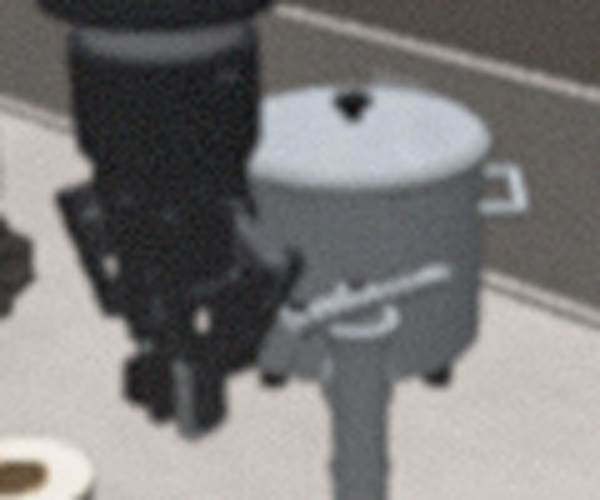

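Call:
servo_tool([
  [[0,0,0],0,0.005],
  [[0,0,0],0,0.005],
  [[-0.005,0,0],0,0.005],
  [[-0.015,0,0],0,0.005],
  [[-0.03,0,0],0,0.005],
  [[-0.05,0,0],0,0.005],
  [[-0.075,0,0],0,0.005],
  [[-0.1,0,0],0,0.005],
  [[-0.13,0,0],0,0.005],
  [[-0.16,0,0],0,0.005],
], force=60)

```text
t: 27.05
tool_pos: [0.3893, -0.2098, 0.298]
tool_rot: [-2.425, 1.57, 2.292]
ft_force: [-0.6, -0.0, 0.3]
gripper_width: 0.157
```

Call:
servo_tool([
  [[-0.025,0,0],0,0.005],
  [[-0.045,0,0],0,0.005],
  [[-0.06,0,0],0,0.005],
  [[-0.068,0,0],0,0.005],
  [[-0.07,0,0],0,0.005],
  [[-0.07,0,0],0,0.005],
  [[-0.07,0,0],0,0.005],
  [[-0.07,0,0],0,0.005],
  [[-0.07,0,0],0,0.005],
  [[-0.07,0,0],0,0.005],
])

```text
t: 28.05
tool_pos: [0.3897, -0.2101, 0.3661]
tool_rot: [-2.171, 1.57, 2.547]
ft_force: [-0.6, 0.6, -0.7]
gripper_width: 0.153
```

```bash
python3 - <<'E'
from h import *
p,M,st=tool();print(p,st['ft_force'],st['gripper_width']*.0854,abs(st['qd']).max())
s=Cam("scene"); s.save("s24.png",170,20,130,100,5);s.save("s24f.png")
c=Cam("top"); c.save("t24.png")
for a in(10,5,0,-5): print(a,s.proj(np.array(rodpts(np.radians(a),np.pi))).round(1).tolist())
E
```

```text
[ 0.38970714 -0.2100519   0.36612206] [-0.59883182  0.59299201 -0.74766639] 0.013064263821694257 0.0015375259882000544
10 [[269.1, 89.6], [229.4, 88.0], [195.4, 86.6]]
5 [[269.8, 82.6], [229.5, 85.7], [195.4, 88.3]]
0 [[270.1, 75.5], [229.5, 83.4], [195.5, 90.1]]
-5 [[270.0, 68.3], [229.4, 81.1], [195.6, 91.8]]
```

View pics/s24.png

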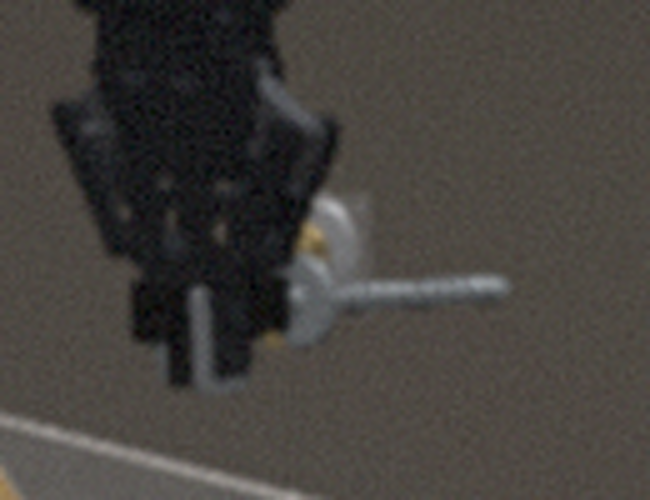

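View pics/s24f.png

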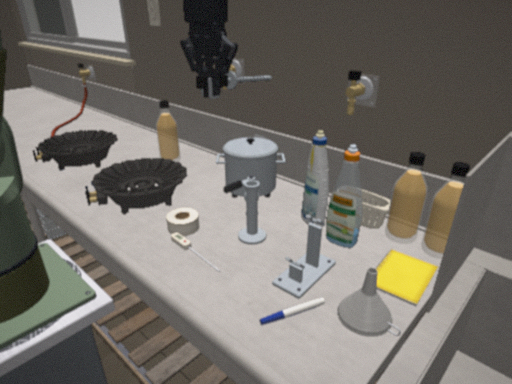

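View pics/t24.png

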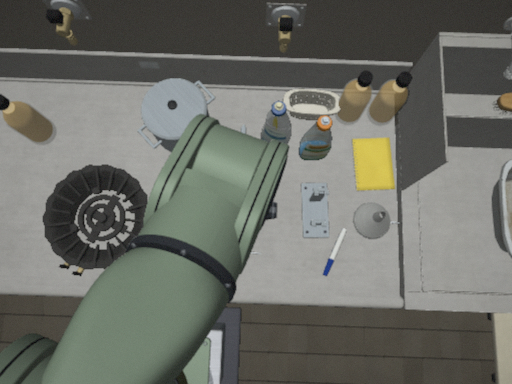

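Call:
servo_tool([
  [[0,0,0],0,0.005],
  [[0,0,0],0,0.005],
  [[0,0,0],0,0.005],
  [[0,0,0],0,0.005],
  [[0,0,0],0,0.005],
  [[0,0,0],0,0.005],
  [[0,0,0],0,0.005],
  [[0,0,0],0,0.005],
  [[0,0,0],0,0.005],
  [[0,0,0],0,0.005],
], force=60)

```text
t: 29.15
tool_pos: [0.3897, -0.2101, 0.3663]
tool_rot: [-2.375, 1.571, 2.343]
ft_force: [-0.0, 0.4, -1.0]
gripper_width: 0.15
```

```bash
python3 - <<'E'
from h import *
p,M,st=tool();print(p,st['gripper_width'])
s=Cam("scene"); s.save("s25.png",170,20,130,100,5); s.save("s25l.png",200,150,80,80,7)
E
```

```text
[ 0.38973728 -0.21005009  0.36629438] 0.15026600929841671
```

View pics/s25.png

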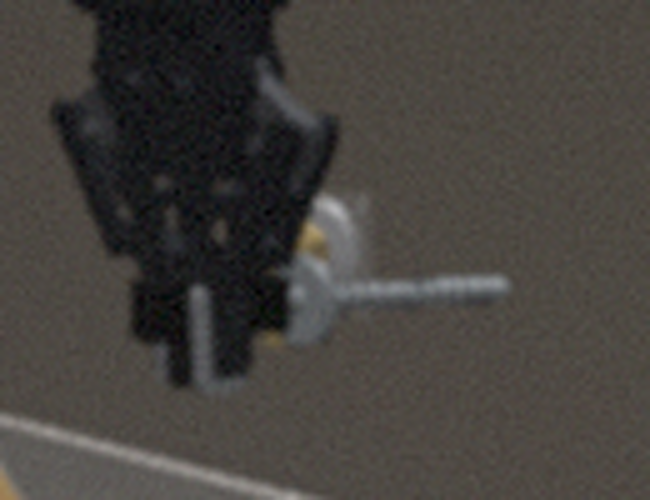

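View pics/s25l.png

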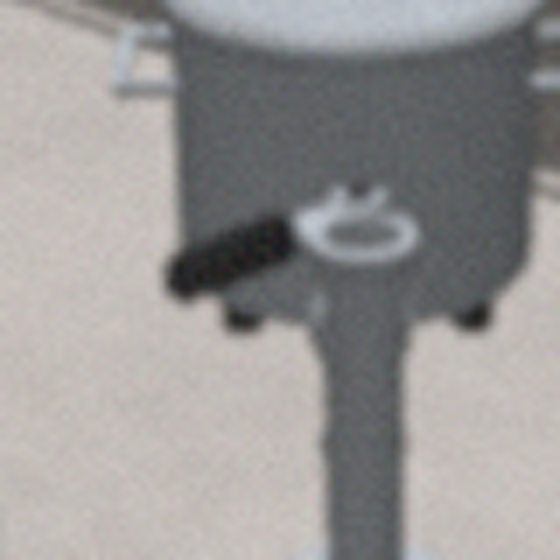

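The rod hasn't moved between the two pictures. It is level, with the tip at about pixel (271, 77). The lever still points where I left it.

```bash
python3 - <<'E'
from workcell import env
print(env.hand_in())
E
```

```text
the job is handed in; nothing more can be done
None
```

The dip reading is done and handed in at about 29 s. The rod is held level and still in the gripper, clear of everything else.

- **Valve:** I turned the lever about 29° from where it stood. The picture taken then put it at 179.7°, against a half-open target of 179.1°. Pictures after the dip show it unmoved.
- **Dip:** The tool can't tilt and the rod stayed at 45° in the grip. I set its tip in the pipe's flared mouth and moved the hand over until the rod pivoted upright, then lowered it. There was a brief sideways push of about 2.5 N on the way down, which a 2 mm shift relieved.
- **Seating:** Contact on the rim was about 7.5 N with the collar slightly off centre. I opened the fingers briefly so it settled flat, gripped again and drew the rod straight out.
- **Levelling:** I laid the rod across the standpipe's rim after the dip to turn it level in the grip, with side forces of about 2 N.
- **Presented:** I raised the rod to about 0.385 m above the counter, gripped with 60 N. It measured about 1° off level and showed no drift over a second.
- **Loose things:** The label roll, thermometer and marker look untouched in the last scene picture. In the last top view the arm hid the roll and most of the thermometer.

The standpipe was measured to about 1–2 mm. No other check failed or disagreed.

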